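Drive out the stuck hinge pin with a drift punch

TASK

The brass hinge pin of the lever on the slanted grey clevis is stuck: take the blue-handled drift punch from the wooden rack, put its tip into the upper mouth of the slanted bore and press the pin out through the lower side until it comes up solid against its stop, then lean on it there with a steady 25 N or so for half a second to be sure, never ramming it. Then draw the punch out and stand it back, fully down, in the empty hole of the rack it came from, let go of it and back away. Leave the red-handled setter and the mallet, gear and oil can alone.

Things in the scene. Friction and masses are not known exactly. Their poses are not given: they have to be found in the camera images.
- bore_mouth (a point): Centre of the upper mouth of the bore in the grey clevis block, about 156 mm above the table. z axis points out of the mouth along the bore: up, leaning 32 degrees from vertical roughly towards the robot. The bore runs along -z, round, 16 mm in diameter, right through (80 mm). Nothing stands above the mouth.
- clevis: Fixed grey block, 60 x 60 mm across, 80 mm along the bore, held between two green cheeks on a stand, with the pin in it. Origin at the centre of its lower face on the bore axis, z along the bore towards the upper mouth. A short lever with a black ball sticks out of its +y side at half its length, to 130 mm from the axis.
- hinge_pin (a joint): How far the brass pin (14 mm diameter, 65 mm long) is pushed out of the lower face, m. At 0 its lower end is flush and its upper end 15 mm inside the upper mouth. Starts at 0 to 0.012; hard stop at 0.058 (upper end 73 mm inside the mouth). Stuck: slides at about 10 N, a little more if pushed faster, and stays where left. Only the punch reaches it.
- pin_top (a point): Centre of the upper end face of the pin, inside the bore, on its axis; z axis along the bore as for bore_mouth.
- punch_grip (a point): Centre of the blue handle. Punch: round, 170 mm, about 0.2 kg; steel shank 12 mm diameter, 95 mm long, tapered to 8.4 mm over its last 4 mm; handle 20 mm diameter, 75 mm long. z axis from tip to handle; this point is 132.5 mm from the tip. Starts standing tip down in either hole of the rack, this point about 142 mm above the table, leaning up to 3 degrees.
- punch_tip (a point): Centre of the flat end of the punch's shank; z axis as for punch_grip.
- punch: The blue-handled drift punch; its origin and axes are those of punch_tip.
- rack: Fixed wooden block 60 x 160 x 70 mm high (x, y, z), origin at the centre of its underside; two upright round holes 15 mm in diameter and 60 mm deep, floor 10 mm above the table, 90 mm apart along its y axis. A tool in it stands on the hole's floor.
- rack_hole0 (a point): Centre of the mouth of the rack's hole at its -y end, on the top face, 70 mm above the table.
- rack_hole1 (a point): The same for the hole at its +y end.
- setter: Red-handled pin setter, 125 mm long, 20 mm thick, standing in the other hole of the rack; origin at its tip. Bystander.
- mallet: Black rubber mallet with a wooden handle lying on the table, head 52 x 85 mm, about 215 mm long; origin under its head. Bystander.
- gear: Steel change gear lying flat, 92 mm across, 26 mm high; origin under its centre. Bystander.
- oiler: Red oil can, 60 mm across, 140 mm high; origin under its centre. Bystander.
Not all that is in view belongs to the job. There is more than one size of the punch; the job needs the smallest.

How it is judged (in metres and radians):
On the way, in this order (a step that is already met when the one before it is completed fails the run):
1. the punch's tip is inside the upper mouth of the bore, at least 12 mm deep (x of punch_tip in the frame of bore_mouth between -0.006 and 0.006 m and y of punch_tip in the frame of bore_mouth between -0.006 and 0.006 m and z of punch_tip in the frame of bore_mouth below -0.012 m), for 0.1 s.
2. with the punch in the bore, the pin is out to within 4 mm of its stop and the punch leans on it with more than 16 N for 0.2 s (x of punch_tip in the frame of bore_mouth between -0.006 and 0.006 m and y of punch_tip in the frame of bore_mouth between -0.006 and 0.006 m and z of punch_tip in the frame of bore_mouth below -0.06 m and value of joint hinge_pin above 0.054 m and contact force between punch and clevis above 16 N), for 0.2 s.
At the end, for the whole second after the job is handed in: The pin is pushed out to within 4 mm of its stop (joint above 0.054) and stays there; the punch stands in a hole of the rack, tip within 6 mm of the hole's floor, within 0.12 rad of upright, released and at rest (value of joint hinge_pin above 0.054 m and x of punch_tip in the frame of rack between -0.008 and 0.008 m and y of punch_tip in the frame of rack between -0.055 and 0.055 m and height (world z) of punch_tip below 0.016 m and angle between punch_grip's own z axis and vertical below 0.12 rad and linear speed of punch below 0.02 m/s); the robot touches nothing.
It fails at once if the clevis or pin is rammed with the punch (more than 60 N) (contact force between punch and clevis above 60 N).
It fails at once if the setter is disturbed (moved more than 30 mm) (distance of setter from where it was at the start of the episode above 0.03 m).
It fails at once if the mallet is disturbed (moved more than 30 mm) (distance of mallet from where it was at the start of the episode above 0.03 m).
It fails at once if the gear is disturbed (moved more than 30 mm) (distance of gear from where it was at the start of the episode above 0.03 m).
It fails at once if the oil can is disturbed (moved more than 30 mm) (distance of oiler from where it was at the start of the episode above 0.03 m).
It also fails if it takes over 58 s, if anything falls off the work surface, if the arm or the gripper's body presses on something with over 40 N, if the wrist force passes 120 N, or if a joint passes its speed limit or range.

ROBOT

A 6-joint arm with a two-finger parallel gripper is mounted at the origin on the work surface. World frame = base frame: x ahead of the robot, y to its left, z up, the work surface at z = 0. Lengths are in mm, angles in rad, forces in N, time in s.
With the tool pointing down it reaches from about 300 to 775 mm from the base axis. Payload 14.6 kg.
Tool frame: the origin (TCP) lies midway between the tips of the shut fingers; the grasp point (between the pads) lies 19 mm behind it (pinch_z is the distance from the TCP to the grasp point, in mm); z points along the fingers, y is the direction in which the jaws open and shut (so a half turn about z gives the same grasp; the last joint's range is limited). The gripper opens to 94 mm and grips with 3 to 60 N. Pads are 16 mm wide; open, the fingers measure 119 mm over their backs; the gripper's body (75 mm by 177 mm) begins 78 mm behind the grasp point.
Start: joints at [-1.272, 0.3, 1.521, -0, 1.321, -0.067], TCP at [196.726, -513.603, 205.446] pointing down, gripper open.
Joint ranges: [-3.03, 3.03], [-0.79, 2.21], [0.23, 2.52], [-1.04, 4.18], [0, 3.07], [-2.55, 2.55]. Speed limits (rad/s): [2.22, 2.22, 2.57, 3.14, 3.14, 3.14].

INTERFACE

Orientations are given as [roll, pitch, yaw] about the fixed x, y, z axes, in that order (R = Rz(yaw) Ry(pitch) Rx(roll)).
In Python, from cell import read_state, camera, sign_off, pinch_z gives the robot as it stands. The module is installed in compiled form; this text tells all that it offers.
- The arm moves only by the tool servo_tool, never from a script. Its argument "series" is a list of rows, each a list of 6 numbers: the shift along the tool's x, y, z in cm, then the turn, a rotation vector about the tool's x, y, z in rad. In form: [[tx, ty, tz, rx, ry, rz], ...]. A call has exactly 10 rows; each row is the pose to reach, as a shift and turn from the pose commanded when the call began, along the tool's axes at that moment; what a row does not reach only later rows make up. A row lasts 1/12 s, in which the tool goes at most 41.7 mm and 7.16 degrees, less where a joint would pass 70% of its speed; a pose out of reach is approached as far as the arm can. A call with a gripper value outside its range is refused whole. "gripper" is the finger opening in cm, from 0 to 9.4, set as the call begins (left out, the last holds). The fingers move at their own pace and stop on an object; "grip_force" is the grip in N (left out, the last holds). Time passes only in rows, so rows that repeat a pose let the fingers close, or fill a call up. It gives the time, the measured TCP pose, the force and the opening at its end, in the units of the state.
- read_state(): the state, without advancing time (a new reading comes with each control period).
- camera(name): name is "scene" or "top"; returns a dict with "pixels" (420x560x3 uint8, red, green, blue), "fx", "fy", "cx", "cy" (pixels), "k1" (the pictures are not rectified: a ray, as slopes to the right and down, at radius r is drawn at 1 + k1 r^2 times it, then the intrinsics apply), "pose" (4x4, takes a point from camera to world coordinates). Camera axes: x right, y down, z forward; pixel columns grow to the right and rows downward; lengths in mm; the calibration is good to about 2 mm. A picture is of the moment at which its call begins. There is no depth.
- sign_off(): hands the job in, once; it reports no verdict.
The state is a dict: "clock": time; "joints": joint angles; "qd": joint speeds; "effort": joint torques, N m; "eef_pos": TCP position; "eef_rot": TCP orientation; "wrist_force": force on the tool from outside, world axes, zero at the start; "moment": the same for the moment, N m; "finger_gap": finger opening in mm.
Only numpy, scipy, OpenCV 4.12 (cv2) and the standard library are available. Lean on these libraries where they do the work, as an engineer would, in place of code of your own. Each camera call takes 0.05 s, during which the arm holds its last target.

## Working session

There is one attempt and no reset: what is moved stays moved. The work goes in short steps, Python scripts to look and compute and a tool call to move; the robot and the scene stay as the last step left them, time stands still between calls to the robot, and variables do not carry over. Pictures are saved under pics/ and viewed, and the job is handed in when it is done.

Besides the shell and the picture viewer there is one more tool, called after "Emit:" by a JSON object that holds its "op" and its "data". servo_tool: Moves the arm, as the interface text tells. Its arguments: {"type":"object","properties":{"series":{"type":"array"},"gripper":{"type":"number"},"grip_force":{"type":"number"}},"required":["series"]}

```bash
mkdir -p pics; ls; python3 - <<'E'
from cell import *
import cv2,numpy as np,pickle
print(read_state(), pinch_z)
for n in("scene","top"):
    c=camera(n); cv2.imwrite(f"pics/{n}0.png",c["pixels"][:,:,::-1]); pickle.dump(c,open(f"{n}0.pkl","wb"))
    print(n,{k:c[k] for k in c if k!="pixels"})
E
```

```text
pics
{'clock': 0.0, 'joints': array([-1.27162637e+00,  3.00512041e-01,  1.52157379e+00,  8.55630737e-06,
        1.32070555e+00, -6.66147637e-02]), 'qd': array([-0.00055103,  0.00098253,  0.00203903, -0.00041727,  0.00011674,
       -0.00068895]), 'effort': array([-1.27093477e-03, -5.31800687e+01, -3.52736199e+01,  7.07779988e-02,
        2.43757601e-02, -1.24771150e-04]), 'eef_pos': array([ 196.63956835, -513.36596395,  204.86695911]), 'eef_rot': array([-3.14039713e+00, -8.80633021e-05,  3.65782548e-01]), 'wrist_force': array([0.23234183, 0.07350082, 0.1195455 ]), 'moment': array([-0.08474046,  0.00402015, -0.04239836]), 'finger_gap': 93.92737295685349} 18.8
scene {'fx': 528.2849424597406, 'fy': 528.2849424597406, 'cx': 278.90085185261387, 'cy': 209.22882028730697, 'k1': -0.16261111020955935, 'pose': array([[-2.61823452e-01,  5.11202853e-01, -8.18608651e-01,
         1.60092692e+03],
       [ 9.64829694e-01,  1.17990555e-01, -2.34908259e-01,
         3.17132294e+02],
       [-2.34976831e-02, -8.51322425e-01, -5.24116387e-01,
         7.96079741e+02],
       [ 0.00000000e+00,  0.00000000e+00,  0.00000000e+00,
         1.00000000e+00]])}
top {'fx': 382.35062942246486, 'fy': 382.35062942246486, 'cx': 288.1371735062588, 'cy': 210.75426928898946, 'k1': -0.10673177281400782, 'pose': array([[ 2.19806244e-02, -9.97203240e-01,  7.14321378e-02,
         4.94514392e+02],
       [-9.99727147e-01, -2.24886815e-02, -6.31591201e-03,
         2.82954896e+01],
       [ 7.90466252e-03, -7.12738196e-02, -9.97425465e-01,
         9.76043923e+02],
       [ 0.00000000e+00,  0.00000000e+00,  0.00000000e+00,
         1.00000000e+00]])}
```

View pics/scene0.png

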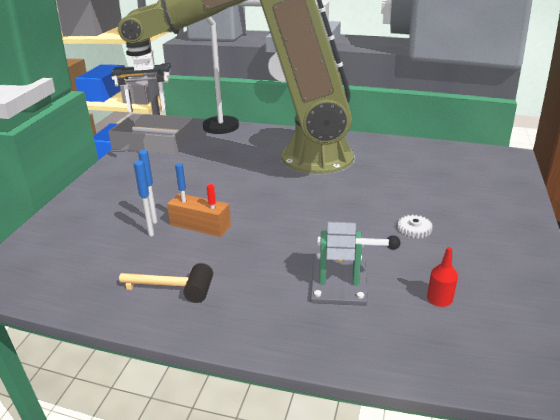

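View pics/top0.png

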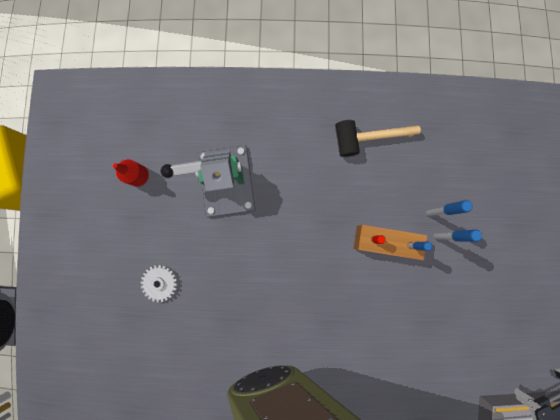

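Blue-handled candidates in the scene picture are two larger punches standing left of the rack, at (142,180) and (147,168), and the smaller one in the rack at (181,177). In the top view they are at (458,208), (466,236) and (422,245). I choose the one in the rack and will check it in a close crop.

```bash
python3 - <<'E'
import cv2,numpy as np
a=cv2.imread("pics/scene0.png"); b=cv2.imread("pics/top0.png")
cv2.imwrite("pics/c1.png",cv2.resize(a[140:245,120:245],None,fx=6,fy=5.7,interpolation=cv2.INTER_CUBIC)[:600])
cv2.imwrite("pics/c2.png",cv2.resize(b[190:270,345:490],None,fx=5.5,fy=5.5,interpolation=cv2.INTER_CUBIC))
cv2.imwrite("pics/c3.png",cv2.resize(b[135:225,150:260],None,fx=6.6,fy=6.6,interpolation=cv2.INTER_CUBIC))
cv2.imwrite("pics/c4.png",cv2.resize(a[210:305,300:410],None,fx=6.3,fy=6.3,interpolation=cv2.INTER_CUBIC))
E
```

```text
(no output)
```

View pics/c1.png

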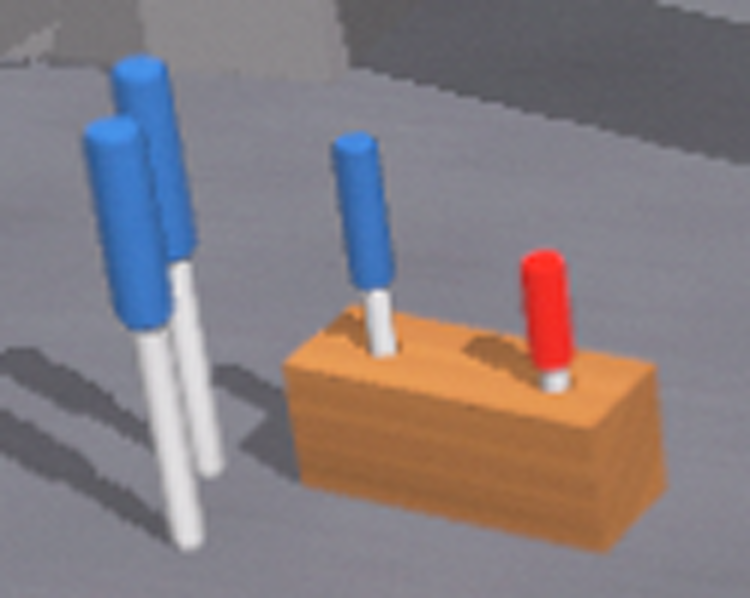

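View pics/c2.png

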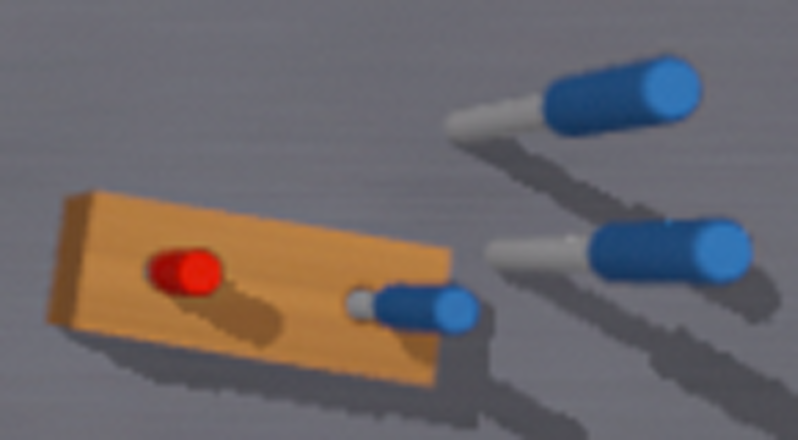

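View pics/c3.png

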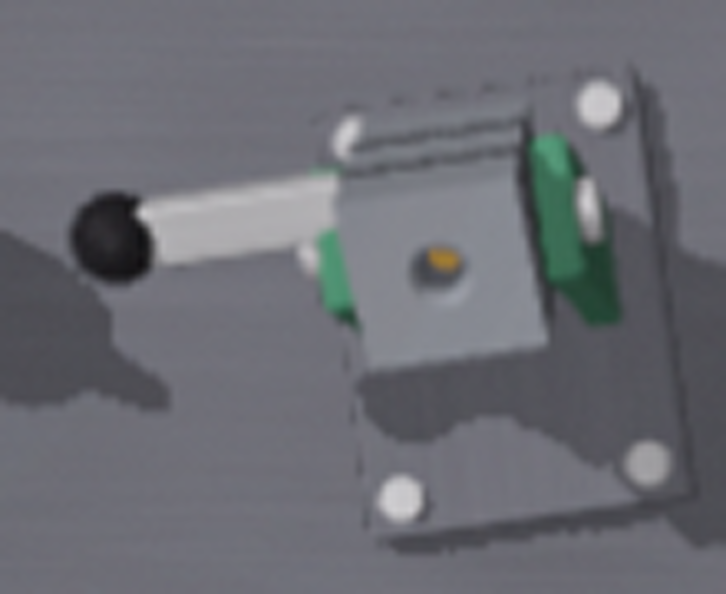

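View pics/c4.png

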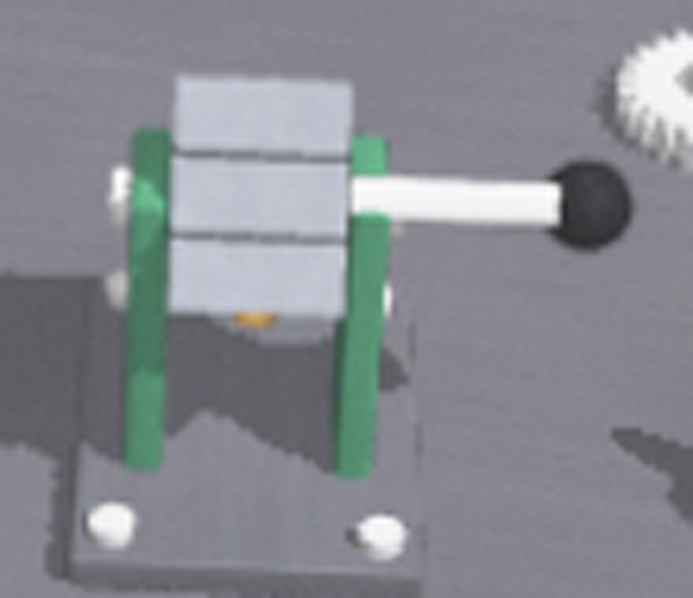

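The crop confirms it: the rack punch is visibly smaller than the two freestanding ones, and it shares the rack with the red setter. Next I fit poses from these corner picks.

```bash
cat > h.py <<'E'
import numpy as np
from scipy.optimize import least_squares
from scipy.spatial.transform import Rotation as R
def proj(c,P,d=np.zeros(6)):
    T=c["pose"]; Rm=R.from_rotvec(d[3:]).as_matrix()@T[:3,:3]; t=T[:3,3]+d[:3]
    q=(np.atleast_2d(P)-t)@Rm; s=q[:,:2]/q[:,2:]; r2=(s**2).sum(1,keepdims=True)
    s=s*(1+c["k1"]*r2); return s*[c["fx"],c["fy"]]+[c["cx"],c["cy"]]
def un(p,s,off): return (np.array(p,float)+.5)/np.array(s)-.5+np.array(off)
def Rz(a): return R.from_euler('z',a).as_matrix()
def clevisR(yaw): return Rz(yaw)@R.from_euler('y',-np.radians(32)).as_matrix()
E
cat > fit.py <<'E'
from h import *
import pickle
cs=pickle.load(open("scene0.pkl","rb")); ct=pickle.load(open("top0.pkl","rb"))
S1=lambda p:un(p,(6,5.7),(120,140)); T2=lambda p:un(p,5.5,(345,190)); T3=lambda p:un(p,6.6,(150,135)); S4=lambda p:un(p,6.3,(300,210))
rc=np.array([[30,80,70],[30,-80,70],[-30,-80,70],[-30,80,70],[30,80,0],[-30,80,0],[30,-80,0]],float)
# top view: image up=+x, left=+y
rt=(T2([(97,190),(452,248),(434,386),(72,328)]),rc[[0,1,2,3]])
# scene: right=+y, near=+x
rs=(S1([(357,306),(655,368),(600,428),(287,363),(303,487),(605,550),(665,490)]),
    np.array([[-30,-80,70],[-30,80,70],[30,80,70],[30,-80,70],[30,-80,0],[30,80,0],[-30,80,0]],float))
kt=(T3([(338,182),(524,164),(548,343),(370,370),(440,269)]),np.array([[30,30,0],[30,-30,0],[-30,-30,0],[-30,30,0],[0,0,0]],float))
ks=(S4([(175,75),(353,80),(345,317),(168,311)]),np.array([[30,-30,0],[30,30,0],[30,30,-80],[30,-30,-80]],float))
pt=(T2([(457,309),(397,306)]),[170,95]); ps=(S1([(355,143),(371,280)]),[170,95])
def res(v):
    x,y,a,kx,ky,kz,ka,px,py,tx,ty=v[:11]; dt=v[11:17]; ds=v[17:23]
    o=[]
    f=lambda c,m,A,t,d:(proj(c,m[1]@A.T+t,d)-m[0]).ravel()
    A=Rz(a);t=np.array([x,y,0]); o+=[f(ct,rt,A,t,dt),f(cs,rs,A,t,ds)]
    B=clevisR(ka);t=np.array([kx,ky,kz]); o+=[f(ct,kt,B,t,dt),f(cs,ks,B,t,ds)]
    u=np.array([tx,ty,1.]);u/=np.linalg.norm(u)
    for c,m,d in((ct,pt,dt),(cs,ps,ds)):
        P=np.array([px,py,10])+np.outer(m[1],u); o.append((proj(c,P,d)-m[0]).ravel())
    n=len(np.concatenate(o))
    o+=[(dt[:3])/1.5,ds[:3]/1.5,dt[3:]/.002,ds[3:]/.002,[(kz-156)/1]]
    return np.concatenate(o)
v0=np.r_[480,-190,-.1,650,180,156,0,480,-240,0,0,np.zeros(12)]
s=least_squares(res,v0,loss="soft_l1"); v=s.x
if __name__=="__main__":
    np.set_printoptions(suppress=True,precision=3)
    print("rack",v[:3],"clevis mouth",v[3:7],"punch tip",v[7:9],"tilt",v[9:11]);print(v[11:]); print(s.fun[:-13].reshape(-1,2))
    A=Rz(v[2])
    for yy in(-45,45):print("hole",A@[0,yy,0]+[v[0],v[1],70])
    print("axis",clevisR(v[6])[:,2])
    J=s.jac;print("sd",np.sqrt(np.diag(np.linalg.inv(J.T@J)))[:11]*.5)
np.save("v.npy",v)
E
python3 fit.py
```

```text
rack [ 489.913 -228.868   -0.141] clevis mouth [626.126 179.908 156.452   0.15 ] punch tip [ 482.332 -278.745] tilt [0.009 0.033]
[-0.291  0.106 -0.094  0.     0.     0.     0.291 -0.106 -0.426 -0.
 -0.001 -0.   ]
[[-0.259  0.009]
 [ 0.022  0.136]
 [-0.207 -0.23 ]
 [ 0.486 -0.144]
 [-0.266 -0.303]
 [ 0.487 -0.654]
 [-1.13  -0.027]
 [-0.46   0.031]
 [ 0.259 -0.171]
 [ 0.265  0.784]
 [ 0.691 -0.252]
 [-0.515  2.099]
 [-0.951  1.19 ]
 [ 0.155 -0.473]
 [ 0.244 -1.084]
 [ 0.503 -0.015]
 [ 0.254  0.327]
 [-0.116  0.686]
 [-0.424  0.171]
 [-0.175 -0.165]
 [ 0.108 -0.148]
 [ 0.117  0.104]
 [ 0.175 -0.253]
 [ 0.1    0.348]]
hole [ 483.599 -273.423   70.   ]
hole [ 496.226 -184.313   70.   ]
axis [-0.524 -0.079  0.848]
sd [1.216 1.134 0.006 1.197 1.    0.501 0.012 2.904 2.642 0.019 0.017]
```

```bash
cat > ov.py <<'E'
from fit import *
import cv2
def ov(img,c,d,s,off,out,w,h):
    im=cv2.resize(img[off[1]:off[1]+h,off[0]:off[0]+w],None,fx=s,fy=s,interpolation=cv2.INTER_CUBIC)
    L=[]
    B=clevisR(v[6]);t=v[3:6]
    for z in(0,-80):
        q=np.array([[30,30,z],[30,-30,z],[-30,-30,z],[-30,30,z],[30,30,z]]); L.append(q@B.T+t)
    th=np.linspace(0,2*np.pi,30); L.append(np.c_[8*np.cos(th),8*np.sin(th),0*th]@B.T+t)
    A=Rz(v[2])
    for z in(0,70): L.append(np.array([[30,80,z],[30,-80,z],[-30,-80,z],[-30,80,z],[30,80,z]])@A.T+[v[0],v[1],0])
    for y in(45,-45): L.append(np.c_[7.5*np.cos(th),7.5*np.sin(th)+y,0*th+70]@A.T+[v[0],v[1],0])
    u=np.array([v[9],v[10],1]);u/=np.linalg.norm(u)
    for z,r in((95,10),(170,10)): L.append(np.array([v[7],v[8],10])+z*u+np.c_[r*np.cos(th),r*np.sin(th),0*th])
    for l in L:
        p=(proj(c,l,d)-off+.5)*s-.5
        cv2.polylines(im,[np.round(p*8).astype(int)],False,(0,255,255),1,cv2.LINE_AA,3)
    cv2.imwrite(out,im)
a=cv2.imread("pics/scene0.png"); b=cv2.imread("pics/top0.png")
import sys
n=sys.argv[1]
ov(b,ct,v[11:17],6,(190,140),f"pics/o{n}a.png",75,90)
ov(a,cs,v[17:23],6,(310,210),f"pics/o{n}b.png",75,90)
ov(b,ct,v[11:17],6,(350,215),f"pics/o{n}c.png",95,55)
ov(a,cs,v[17:23],6,(150,150),f"pics/o{n}d.png",95,90)
x=[cv2.imread(f"pics/o{n}{k}.png") for k in "abcd"]
W=np.zeros((540+540,570*2,3),np.uint8)
for i,im in enumerate(x): W[(i//2)*540:(i//2)*540+im.shape[0],(i%2)*570:(i%2)*570+im.shape[1]]=im
cv2.imwrite(f"pics/o{n}.png",cv2.resize(W,(633,600),interpolation=cv2.INTER_AREA))
E
python3 ov.py 1
```

```text
(no output)
```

View pics/o1a.png

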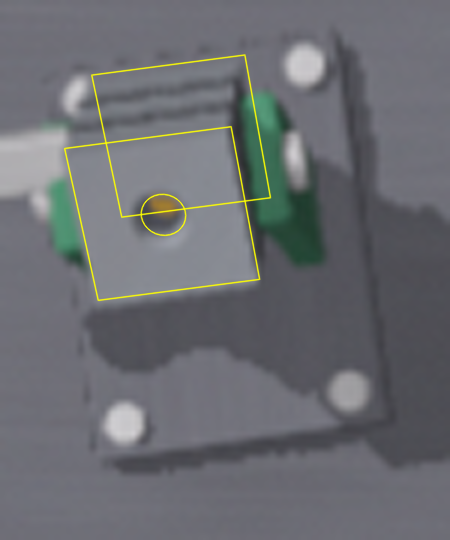

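View pics/o1b.png

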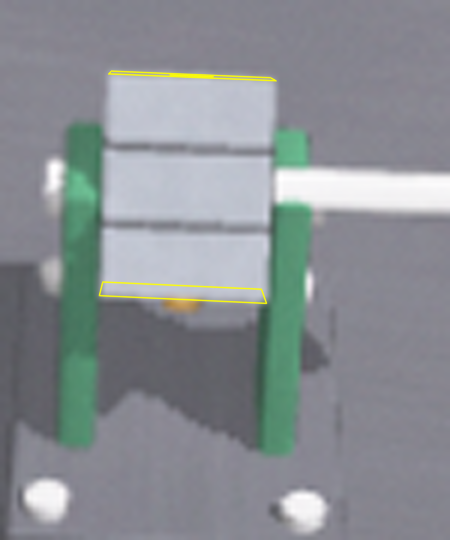

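View pics/o1c.png

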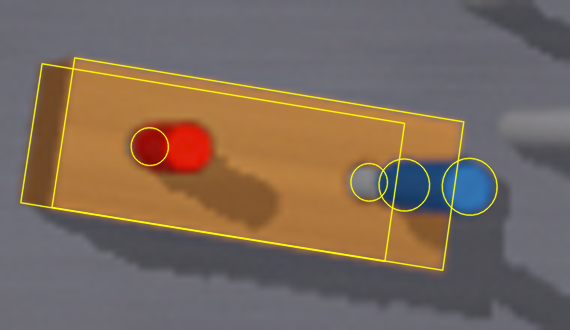

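View pics/o1d.png

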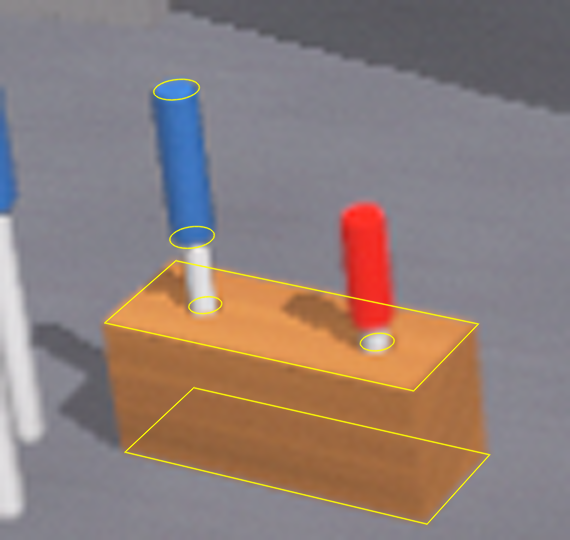

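```bash
python3 - <<'E'
from fit import *
for n,tp,sp in(("near top",(672,88),(112,130)),("near base",(457,128),(190,545)),("far top",(722,250),(140,68)),("far base",(497,255),(210,472)),("setter top",(200,272),(545,256))):
    f=lambda P:np.r_[proj(ct,P,v[11:17])[0]-T2(tp),proj(cs,P,v[17:23])[0]-S1(sp)]
    s=least_squares(f,[500,-300,100]);print(n,s.x.round(),s.fun.round(1))
E
```

```text
near top [ 567. -341.  220.] [ 0.2 -0.1  0.3  0.1]
near base [ 567. -342.   -1.] [ 0.2 -0.1  0.2  0.1]
far top [ 507. -360.  220.] [ 0.1 -0.   0.2  0.1]
far base [ 507. -361.   -0.] [ 0.2 -0.1  0.3  0.1]
setter top [ 496. -183.  137.] [ 0.1 -0.   0.1  0. ]
```

```bash
cat > mv.py <<'E'
from h import *
from cell import read_state, camera, pinch_z
np.set_printoptions(suppress=True,precision=3)
def meas():
    s=read_state(); return s["eef_pos"],R.from_euler('xyz',s["eef_rot"]),s
def frame(z,xhint):
    z=np.array(z,float);z/=np.linalg.norm(z);x=np.array(xhint,float);x-=z*(x@z);x/=np.linalg.norm(x)
    return R.from_matrix(np.c_[x,np.cross(z,x),z])
def cmd():
    C=np.load("cmd.npy"); return C[:3,3],R.from_matrix(C[:3,:3])
def setcmd(p,r):
    C=np.eye(4);C[:3,3]=p;C[:3,:3]=r.as_matrix();np.save("cmd.npy",C)
def rel(p,r):
    p0,r0=cmd(); d=np.r_[r0.inv().apply(np.array(p)-p0)/10,(r0.inv()*r).as_rotvec()]; return d
def did(row):  # row actually sent last (cm, rad)
    p0,r0=cmd(); setcmd(p0+r0.apply(np.array(row[:3])*10),r0*R.from_rotvec(row[3:]))
def rows(p,r,fr=None,a=None):
    d=rel(p,r)
    if fr is None:
        t=np.arange(1,11)/10; fr=np.clip(t,0,1)
    print("rel",d.round(3)); print("[",",".join("[%.2f,%.2f,%.2f,%.3f,%.3f,%.3f]"%tuple(d*f) for f in fr),"]")
FR=[.05,.15,.28,.41,.54,.67,.80,.91,.98,1.0]
E
python3 - <<'E'
from mv import *
R0=R.from_euler('xyz',[np.pi,0,.366]); 
setcmd([196.726,-513.603,205.446],R.from_euler('xyz',read_state()["eef_rot"]))
v=np.load("v.npy"); u=np.array([v[9],v[10],1]);u/=np.linalg.norm(u)
G=np.array([v[7],v[8],10])+132.5*u
r=frame(-u,[.14,.99,0]); np.save("grasp.npy",np.c_[r.as_matrix(),G-19*u]);print(G,G-19*u)
rows(G-19*u+75*u,r,FR)
E
```

```text
[ 483.551 -274.415  142.424] [ 483.376 -275.036  123.435]
rel [ 35.454 -12.229   0.719  -0.015  -0.033  -1.064]
[ [1.77,-0.61,0.04,-0.001,-0.002,-0.053],[5.32,-1.83,0.11,-0.002,-0.005,-0.160],[9.93,-3.42,0.20,-0.004,-0.009,-0.298],[14.54,-5.01,0.29,-0.006,-0.014,-0.436],[19.15,-6.60,0.39,-0.008,-0.018,-0.575],[23.75,-8.19,0.48,-0.010,-0.022,-0.713],[28.36,-9.78,0.58,-0.012,-0.027,-0.852],[32.26,-11.13,0.65,-0.013,-0.030,-0.969],[34.74,-11.98,0.70,-0.014,-0.033,-1.043],[35.45,-12.23,0.72,-0.015,-0.033,-1.064] ]
```

Emit:
{"op": "servo_tool", "data": {"series": [[2.5,-0.9,0,0,0,-0.07],[6.0,-2.1,0.1,-0.002,-0.005,-0.18],[10.0,-3.4,0.2,-0.004,-0.009,-0.3],[14.0,-4.8,0.3,-0.006,-0.013,-0.42],[18.0,-6.2,0.4,-0.008,-0.017,-0.54],[22.0,-7.6,0.5,-0.01,-0.021,-0.66],[26.0,-9.0,0.6,-0.012,-0.025,-0.78],[30.0,-10.3,0.65,-0.013,-0.029,-0.9],[33.5,-11.6,0.7,-0.014,-0.032,-1.01],[35.45,-12.23,0.72,-0.015,-0.033,-1.064]], "gripper": 6.5, "grip_force": 60}}

```text
clock: 0.93
eef_pos: [486.4, -269.4, 197.8]
eef_rot: [-3.137, 0.034, 1.439]
wrist_force: [-0.4, -0.7, -0.3]
finger_gap: 65.0
```

```bash
python3 - <<'E'
from mv import *
import cv2,pickle
did([35.45,-12.23,0.72,-0.015,-0.033,-1.064])
p,r,s=meas(); c,cr=cmd(); print(s["clock"],p,c,p-c,(cr.inv()*r).as_rotvec(),s["finger_gap"],s["joints"])
for n in("scene","top"):
    k=camera(n); pickle.dump(k,open(f"{n}1.pkl","wb")); cv2.imwrite(f"pics/{n}1.png",k["pixels"][:,:,::-1])
a=cv2.imread("pics/scene1.png")[90:240,110:260]; b=cv2.imread("pics/top1.png")[170:300,330:500]
cv2.imwrite("pics/h1.png",np.hstack([cv2.resize(a,(396,400)),cv2.resize(b,(400,400))]))
E
```

```text
0.9333 [ 486.389 -269.41   197.831] [ 484.027 -272.589  198.384] [ 2.362  3.178 -0.553] [-0.    -0.    -0.009] 65.03180336068833 [-0.556  0.315  1.52  -0.034  1.297 -0.415]
```

View pics/h1.png

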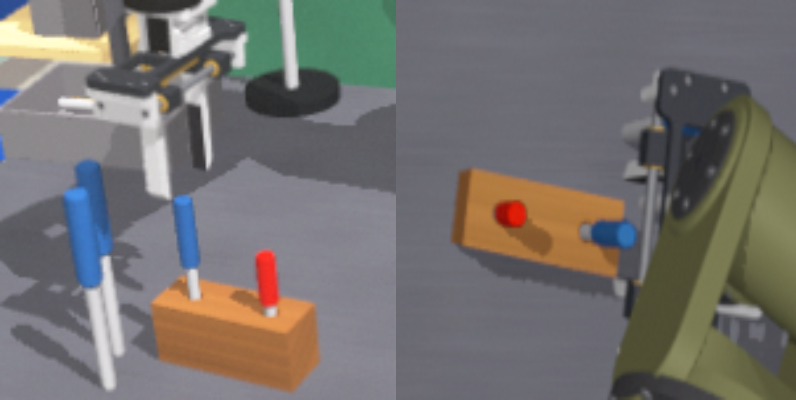

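```bash
python3 - <<'E'
from mv import *
import pickle
v=np.load("v.npy");p,r,s=meas();print(s["clock"],p,s["eef_rot"],s["qd"])
cs=pickle.load(open("scene1.pkl","rb")); ct=pickle.load(open("top1.pkl","rb"))
M=r.as_matrix()
P=np.array([p,p+M@[0,32,0],p-M@[0,32,0]])
print((proj(cs,P,v[17:23])-[110,90])*400/150,(proj(ct,P,v[11:17])-[330,170])*[400/170,400/130])
E
```

```text
1.0333 [ 485.862 -270.165  197.629] [-3.137  0.034  1.436] [-0.072 -0.021  0.029 -0.011 -0.001  0.025]
[[183.647 183.419]
 [165.85  197.528]
 [200.845 169.814]] [[234.165 230.183]
 [238.889 183.1  ]
 [229.292 277.487]]
```

```bash
python3 - <<'E'
from mv import *
g=np.load("grasp.npy"); rows(g[:,3]+[0,0,.5],R.from_matrix(g[:,:3]),[.1]*10)
E
```

```text
rel [-0.002  0.     7.449  0.    -0.    -0.   ]
[ [-0.00,0.00,0.74,0.000,-0.000,-0.000],[-0.00,0.00,0.74,0.000,-0.000,-0.000],[-0.00,0.00,0.74,0.000,-0.000,-0.000],[-0.00,0.00,0.74,0.000,-0.000,-0.000],[-0.00,0.00,0.74,0.000,-0.000,-0.000],[-0.00,0.00,0.74,0.000,-0.000,-0.000],[-0.00,0.00,0.74,0.000,-0.000,-0.000],[-0.00,0.00,0.74,0.000,-0.000,-0.000],[-0.00,0.00,0.74,0.000,-0.000,-0.000],[-0.00,0.00,0.74,0.000,-0.000,-0.000] ]
```

Emit:
{"op": "servo_tool", "data": {"series": [[0,0,0.5,0,0,0],[0,0,1.5,0,0,0],[0,0,2.8,0,0,0],[0,0,4.1,0,0,0],[0,0,5.3,0,0,0],[0,0,6.3,0,0,0],[0,0,7.0,0,0,0],[0,0,7.3,0,0,0],[0,0,7.45,0,0,0],[0,0,7.45,0,0,0]]}}

```text
clock: 1.87
eef_pos: [483.3, -275.3, 123.8]
eef_rot: [-3.138, 0.034, 1.43]
wrist_force: [-0.3, 0.1, -0.5]
finger_gap: 65.0
```

Emit:
{"op": "servo_tool", "data": {"series": [[0,0,0,0,0,0],[0,0,0,0,0,0],[0,0,0,0,0,0],[0,0,0,0,0,0],[0,0,0,0,0,0],[0,0,0,0,0,0],[0,0,0,0,0,0],[0,0,0,0,0,0],[0,0,0,0,0,0],[0,0,0,0,0,0]], "gripper": 1.5, "grip_force": 60}}

```text
clock: 2.7
eef_pos: [483.4, -275.1, 123.8]
eef_rot: [-3.138, 0.034, 1.43]
wrist_force: [-0.1, 0.4, 0.5]
finger_gap: 19.1
```

```bash
python3 - <<'E'
from mv import *
import cv2,pickle
did([0,0,7.45,0,0,0])
p,r,s=meas(); c,cr=cmd(); print(s["clock"],p,c,p-c,(cr.inv()*r).as_rotvec(),s["finger_gap"],s["wrist_force"],s["moment"])
for n in("scene","top"):
    k=camera(n); pickle.dump(k,open(f"{n}2.pkl","wb")); cv2.imwrite(f"pics/{n}2.png",k["pixels"][:,:,::-1])
a=cv2.imread("pics/scene2.png")[120:240,120:240]; b=cv2.imread("pics/top2.png")[180:290,350:460]
cv2.imwrite("pics/h2.png",np.hstack([cv2.resize(a,(400,400)),cv2.resize(b,(400,400))]))
E
```

```text
2.7 [ 483.398 -275.061  123.819] [ 483.375 -275.014  123.927] [ 0.023 -0.047 -0.108] [-0.    -0.001 -0.   ] 19.12164928027421 [-0.096  0.357  0.502] [ 0.009 -0.014 -0.051]
```

View pics/h2.png

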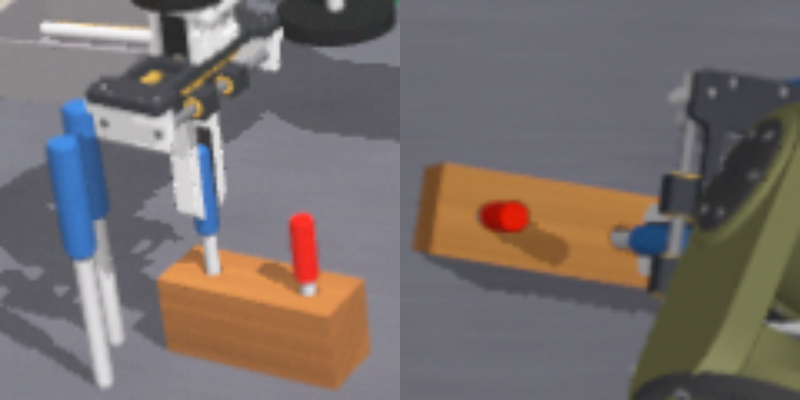

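The handle is gripped (gap 19.1 mm, in view between the pads at about (207,190) in the left crop). I'm lifting along the punch axis.

Emit:
{"op": "servo_tool", "data": {"series": [[0,0,-0.5,0,0,0],[0,0,-1.5,0,0,0],[0,0,-2.8,0,0,0],[0,0,-4.4,0,0,0],[0,0,-6.2,0,0,0],[0,0,-8.2,0,0,0],[0,0,-10.2,0,0,0],[0,0,-12.0,0,0,0],[0,0,-13.4,0,0,0],[0,0,-14,0,0,0]]}}

```text
clock: 3.63
eef_pos: [484.9, -270.5, 266.6]
eef_rot: [-3.141, 0.036, 1.43]
wrist_force: [-0.4, -0.6, -1.3]
finger_gap: 19.0
```

```bash
python3 - <<'E'
from mv import *
import cv2,pickle
np.save("graspcmd.npy",np.load("cmd.npy"))
did([0,0,-14,0,0,0])
p,r,s=meas(); c,cr=cmd(); print(s["clock"],p,p-c,s["finger_gap"],s["wrist_force"],s["moment"])
for n in("scene","top"):
    k=camera(n); pickle.dump(k,open(f"{n}3.pkl","wb")); cv2.imwrite(f"pics/{n}3.png",k["pixels"][:,:,::-1])
a=cv2.imread("pics/scene3.png")[90:210,120:240]; b=cv2.imread("pics/top3.png")[180:290,350:460]
cv2.imwrite("pics/h3.png",np.hstack([cv2.resize(a,(400,400)),cv2.resize(b,(400,400))]))
# press target: tool z = -axis, jaw in sagittal plane
v=np.load("v.npy"); ax=clevisR(v[6])[:,2]; m=v[3:6]
print(ax,m)
z=-ax; r2=frame(z,[-.15,.99,0])
tip=m+30*ax; p2=tip+ax*(132.5-19)
print("tcp target",p2); d=rel(p2,r2);print(d)
E
```

```text
3.6333 [ 484.937 -270.489  266.633] [ 0.337 -0.033  2.786] 19.043855903124147 [-0.352 -0.56  -1.334] [ 0.033 -0.063 -0.06 ]
[-0.524 -0.079  0.848] [626.126 179.908 156.452]
tcp target [550.941 168.516 278.147]
[44.321  0.395 -2.916 -0.563  0.113 -0.275]
```

View pics/h3.png

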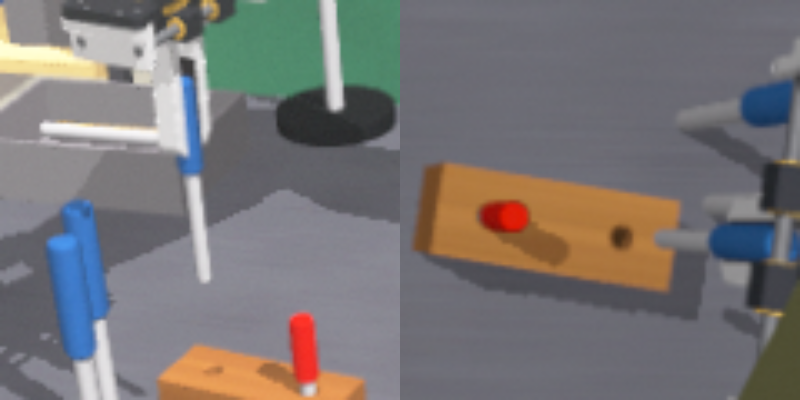

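Emit:
{"op": "servo_tool", "data": {"series": [[0,0,-2,0,0,0],[1,0,-4,0,0,0],[3,0,-5,-0.03,0,-0.02],[6,0,-5,-0.06,0,-0.03],[9,0,-5,-0.1,0.02,-0.05],[13,0.1,-5,-0.15,0.03,-0.08],[17,0.15,-5,-0.2,0.04,-0.1],[21,0.2,-5,-0.25,0.05,-0.13],[25,0.2,-5,-0.3,0.06,-0.15],[29,0.3,-5,-0.36,0.07,-0.18]]}}

```text
clock: 4.57
eef_pos: [528.2, 19.7, 302.9]
eef_rot: [2.786, -0.004, 1.619]
wrist_force: [1.3, -0.5, -1.4]
finger_gap: 19.5
```

```bash
python3 - <<'E'
from mv import *
did([29, 0.3, -5, -0.36, 0.07, -0.18])
p,r,s=meas();print(p,s["joints"])
v=np.load("v.npy"); ax=clevisR(v[6])[:,2]; m=v[3:6]
r2=frame(-ax,[-.15,.99,0]); rows(m+ax*(30+113.5),r2,[.25,.5,.7,.85,.95,1])
E
```

```text
[528.228  19.703 302.891] [-0.052 -0.018  1.697  0.043  1.11  -0.112]
rel [14.946  1.837  3.511 -0.204  0.042 -0.094]
[ [3.74,0.46,0.88,-0.051,0.010,-0.024],[7.47,0.92,1.76,-0.102,0.021,-0.047],[10.46,1.29,2.46,-0.143,0.029,-0.066],[12.70,1.56,2.98,-0.173,0.035,-0.080],[14.20,1.74,3.34,-0.194,0.040,-0.089],[14.95,1.84,3.51,-0.204,0.042,-0.094] ]
```

Emit:
{"op": "servo_tool", "data": {"series": [[3.5,0.4,0.8,-0.05,0.01,-0.024],[7.0,0.8,1.6,-0.1,0.02,-0.047],[10.0,1.2,2.4,-0.14,0.03,-0.066],[12.5,1.5,3.0,-0.17,0.035,-0.08],[14.2,1.74,3.34,-0.194,0.04,-0.09],[14.95,1.84,3.51,-0.204,0.042,-0.094],[14.95,1.84,3.51,-0.204,0.042,-0.094],[14.95,1.84,3.51,-0.204,0.042,-0.094],[14.95,1.84,3.51,-0.204,0.042,-0.094],[14.95,1.84,3.51,-0.204,0.042,-0.094]]}}

```text
clock: 5.4
eef_pos: [551.1, 167.6, 277.9]
eef_rot: [2.583, 0.001, 1.72]
wrist_force: [-0.1, 0.5, -1.3]
finger_gap: 19.5
```

```bash
cat > look.py <<'E'
from mv import *
import cv2,pickle,sys
def look(n,so=(290,150,140,140),to=(180,110,110,110)):
    p,r,s=meas(); c,cr=cmd(); print(s["clock"],"p",p,"err",p-c,(cr.inv()*r).as_rotvec(),"gap",s["finger_gap"],"F",s["wrist_force"])
    np.save(f"pose{n}.npy",np.c_[r.as_matrix(),p])
    v=np.load("v.npy");o=[]
    M=r.as_matrix()
    for nm,w,d in(("scene",so,v[17:23]),("top",to,v[11:17])):
        k=camera(nm); pickle.dump(k,open(f"{nm}{n}.pkl","wb")); im=k["pixels"][:,:,::-1].copy(); cv2.imwrite(f"pics/{nm}{n}.png",im)
        f=560/w[2]; o.append(cv2.resize(im[w[1]:w[1]+w[3],w[0]:w[0]+w[2]],None,fx=f,fy=f,interpolation=cv2.INTER_CUBIC))
        cv2.imwrite(f"pics/{nm}{n}z.png",o[-1])
        # nominal: handle top, handle bottom, tip
        for s_ in(170,95,0):
            P=p-M[:,2]*(18.8)-M[:,2]*(s_-132.5); q=(proj(k,P,d)[0]-w[:2]+.5)*f-.5; print(nm,s_,q.round(1))
E
python3 - <<'E'
from look import *
did([14.95, 1.84, 3.51, -0.204, 0.042, -0.094])
look(4)
E
```

```text
5.4 p [551.145 167.601 277.897] err [ 0.176 -0.954 -0.267] [-0.    -0.002  0.001] gap 19.519570711344272 F [-0.085  0.467 -1.32 ]
scene 170 [219.1 -69.4]
scene 95 [214.1  65.2]
scene 0 [207.3 236.6]
top 170 [137.5 561.8]
top 95 [160.9 463.2]
top 0 [185.2 361.7]
```

View pics/scene4z.png

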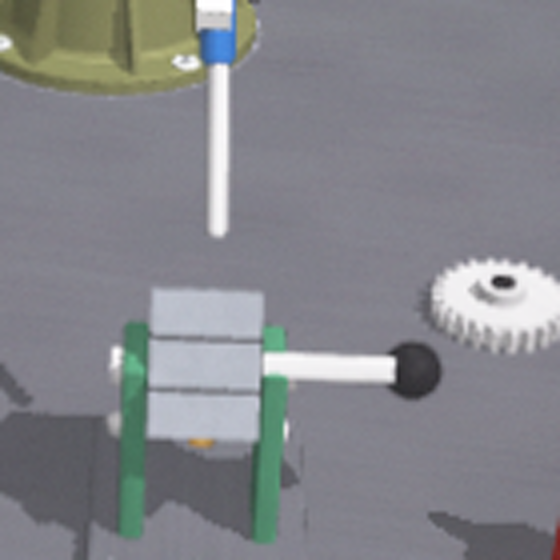

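View pics/top4z.png

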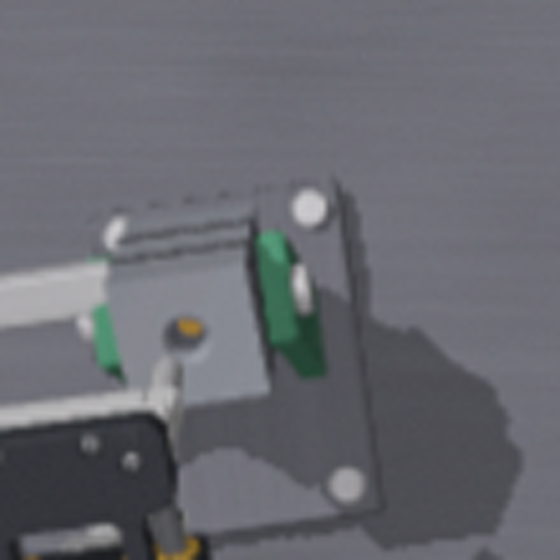

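```bash
python3 - <<'E'
import cv2,numpy as np
a=cv2.imread("pics/scene4.png");b=cv2.imread("pics/top4.png")
A=cv2.resize(a[150:215,325:365],None,fx=9,fy=9,interpolation=cv2.INTER_CUBIC)
B=cv2.resize(b[145:200,195:240],None,fx=10,fy=10,interpolation=cv2.INTER_CUBIC)
W=np.zeros((590,820,3),np.uint8);W[:585,:360]=A;W[:550,365:815]=B
cv2.imwrite("pics/z4.png",W[:590,:800])
E
```

```text
(no output)
```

View pics/z4.png

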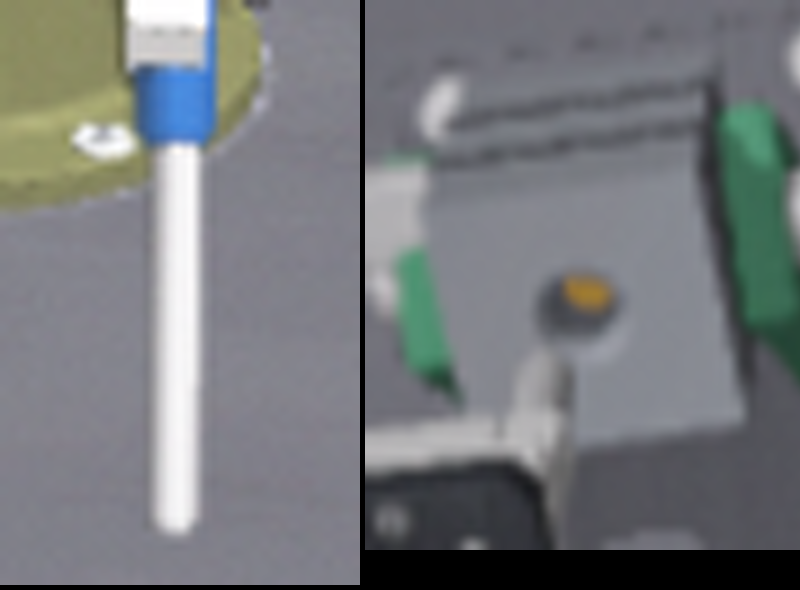

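```bash
cat > tri.py <<'E'
from mv import *
import pickle
v=np.load("v.npy"); cs=pickle.load(open("scene0.pkl","rb")); ct=pickle.load(open("top0.pkl","rb"))
def tri(tp,sp):
    f=lambda P:np.r_[proj(ct,P,v[11:17])[0]-tp,proj(cs,P,v[17:23])[0]-sp]
    s=least_squares(f,[600,100,150]);return s.x,s.fun
E
python3 - <<'E'
from tri import *
Z=lambda p:un(p,9,(325,150)); Y=lambda p:un((p[0]-365,p[1]),10,(195,145))
T=np.load("pose4.npy");M=T[:,:3];p=T[:,3]
tip,e=tri(Y((550,360)),Z((176,528)));print("tip",tip,e)
B=clevisR(v[6]);m=v[3:6]
print("tip in tool",M.T@(tip-p),"in bore",B.T@(tip-m))
th=np.linspace(0,2*np.pi,60);c=(proj(ct,np.c_[8*np.cos(th),8*np.sin(th),0*th]@B.T+m,v[11:17])-[195,145]+.5)*10-.5+[365,0]
print("mouth px",c.mean(0),c.min(0),c.max(0))
# handle bottom rim centre from scene: offset along tool x for s=95
for s_,q in((95,Z((178,138))),(50,Z((178,340))),(0,Z((176,528)))):
    f=lambda x:[(proj(cs,p+M@[x[0],0,113.7-s_],v[17:23])[0]-q)[0]]
    print(s_,least_squares(f,[0]).x)
E
```

```text
tip [610.526 182.266 183.561] [-0.005  0.001 -0.005  0.001]
tip in tool [  5.765   1.625 112.27 ] in bore [ 1.585  4.669 30.976]
mouth px [586.833 307.052] [549.87 273.39] [623.959 341.708]
95 [2.607]
50 [4.339]
0 [5.855]
```

```bash
python3 - <<'E'
from tri import *
import cv2
b=ct["pixels"][:,:,::-1]
B=cv2.resize(b[155:195,200:235],None,fx=14,fy=14,interpolation=cv2.INTER_CUBIC).astype(float)
B=np.clip((B-60)*1.6,0,255).astype(np.uint8)
Bm=clevisR(v[6]);th=np.linspace(0,2*np.pi,60)
C=B.copy()
for sh,col in((0,(0,255,255)),):
    for l in (np.c_[8*np.cos(th),8*np.sin(th),0*th],np.array([[30,30,0],[30,-30,0],[-30,-30,0],[-30,30,0],[30,30,0.]])):
        q=(proj(ct,l@Bm.T+v[3:6],v[11:17])-[200,155]+.5)*14-.5
        cv2.polylines(C,[np.round(q*8).astype(int)],False,col,1,cv2.LINE_AA,3)
W=np.hstack([B,C]);cv2.imwrite("pics/z5.png",cv2.resize(W,None,fx=.8,fy=.8,interpolation=cv2.INTER_AREA))
E
```

```text
(no output)
```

View pics/z5.png

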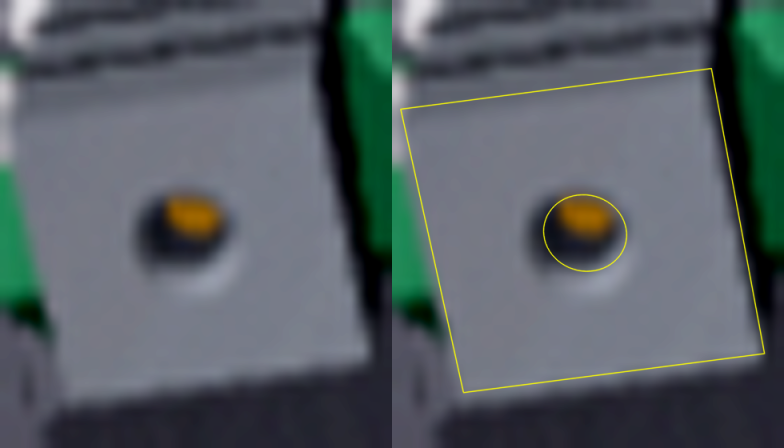

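```bash
sed -i 's|^kt=.*|T5=lambda p:un(p,11.2,(200,155))\nkt=(T5([(13,117),(314,71),(371,356),(59,401),(187,242),(187,242),(187,242)]),np.array([[30,30,0],[30,-30,0],[-30,-30,0],[-30,30,0],[0,0,0],[0,0,0],[0,0,0]],float))|' fit.py; python3 fit.py; python3 - <<'E'
from tri import *
import cv2
def un_(p,s,o):return un(p,s,o)
T=np.load("pose4.npy");M=T[:,:3];p=T[:,3]
tip,e=tri(un((550-365,360),10,(195,145)),un((176,528),9,(325,150)))
B=clevisR(v[6]);m=v[3:6]
print("tip in tool",M.T@(tip-p),"in bore",B.T@(tip-m))
E
```

```text
rack [ 489.551 -228.928   -0.141] clevis mouth [624.632 180.21  156.244   0.155] punch tip [ 481.992 -278.808] tilt [0.009 0.032]
[-0.283 -0.097 -0.207 -0.     0.    -0.     0.283  0.097 -0.233 -0.
 -0.001 -0.   ]
[[-0.37   0.086]
 [-0.077  0.189]
 [-0.299 -0.172]
 [ 0.384 -0.062]
 [-0.338 -0.263]
 [ 0.391 -0.597]
 [-1.231  0.022]
 [-0.535  0.062]
 [ 0.176 -0.144]
 [ 0.157  0.828]
 [ 0.587 -0.2  ]
 [-0.828  0.037]
 [ 0.027  0.362]
 [-0.185  0.338]
 [ 0.807 -0.058]
 [ 0.169 -0.148]
 [ 0.169 -0.148]
 [ 0.169 -0.148]
 [ 0.417  0.266]
 [ 0.014  0.559]
 [-0.207 -0.002]
 [ 0.073 -0.263]
 [ 0.042 -0.095]
 [ 0.037  0.152]
 [ 0.076 -0.2  ]
 [ 0.004  0.395]]
hole [ 483.232 -273.482   70.   ]
hole [ 495.87  -184.373   70.   ]
axis [-0.524 -0.082  0.848]
sd [1.208 1.132 0.006 1.104 0.979 0.458 0.011 2.913 2.622 0.019 0.017]
tip in tool [  5.683   1.667 111.941] in bore [ 2.968  4.131 30.713]
```

```bash
cat >> tri.py <<'E'
TT=np.array([5.7,1.65,112.]); DD=np.array([.034,0,1.]);DD/=np.linalg.norm(DD)
def press_pose(depth,lx=0,ly=0,TT=TT,DD=DD):
    """tool pose with tip at depth (mm, + inside) in bore frame, lateral lx,ly"""
    B=clevisR(v[6]); ax=B[:,2]
    r0=frame(-ax,[-.155,.99,0]); q=R.align_vectors([-ax],[r0.apply(DD)])[0]
    r=q*r0; tip=v[3:6]+B@[lx,ly,-depth]
    return tip-r.apply(TT),r
E
python3 - <<'E'
from tri import *
p,r=press_pose(-8); print(r.apply(DD),p); rows(p,r,[1])
E
```

```text
[ 0.524  0.082 -0.848] [560.649 168.283 257.245]
rel [-0.172 -0.301  2.279  0.    -0.032 -0.004]
[ [-0.17,-0.30,2.28,0.000,-0.032,-0.004] ]
```

Emit:
{"op": "servo_tool", "data": {"series": [[-0.05,-0.05,0.3,0,-0.01,0],[-0.1,-0.1,0.7,0,-0.02,-0.002],[-0.17,-0.2,1.1,0,-0.032,-0.004],[-0.17,-0.3,1.5,0,-0.032,-0.004],[-0.17,-0.3,1.8,0,-0.032,-0.004],[-0.17,-0.3,2.1,0,-0.032,-0.004],[-0.17,-0.3,2.28,0,-0.032,-0.004],[-0.17,-0.3,2.28,0,-0.032,-0.004],[-0.17,-0.3,2.28,0,-0.032,-0.004],[-0.17,-0.3,2.28,0,-0.032,-0.004]]}}

```text
clock: 6.33
eef_pos: [560.7, 168.4, 256.9]
eef_rot: [2.582, 0.03, 1.707]
wrist_force: [-0.2, 0.1, -1.2]
finger_gap: 19.3
```

```bash
python3 - <<'E'
from look import *
did([-0.17, -0.3, 2.28, 0, -0.032, -0.004])
look(6)
a=cv2.imread("pics/scene6.png");b=cv2.imread("pics/top6.png")
A=cv2.resize(a[165:240,320:365],None,fx=8,fy=8,interpolation=cv2.INTER_CUBIC)
B=cv2.resize(b[145:200,195:235],None,fx=10,fy=10,interpolation=cv2.INTER_CUBIC)
W=np.zeros((600,770,3),np.uint8);W[:600,:360]=A;W[:550,365:765]=B
cv2.imwrite("pics/z6.png",W)
from tri import v
Bm=clevisR(v[6]);k=pickle.load(open("top6.pkl","rb"));print("mouth",(proj(k,v[3:6],v[11:17])-[195,145]+.5)*10+[365,0])
k=pickle.load(open("scene6.pkl","rb"));print("mouth,axis",(proj(k,np.array([v[3:6],v[3:6]+8*Bm[:,2],v[3:6]+60*Bm[:,2]]),v[17:23])-[320,165]+.5)*8)
E
```

```text
6.3333 p [560.678 168.355 256.887] err [ 0.022  0.046 -0.353] [-0.    -0.001 -0.   ] gap 19.323090082717872 F [-0.196  0.14  -1.227]
scene 170 [219.  -26.9]
scene 95 [209.7 107.3]
scene 0 [197.4 278.1]
top 170 [142.7 537.8]
top 95 [171.  443.3]
top 0 [200.5 345.6]
mouth [[584.105 315.041]]
mouth,axis [[176.056 460.408]
 [177.162 431.524]
 [184.159 243.796]]
```

View pics/z6.png

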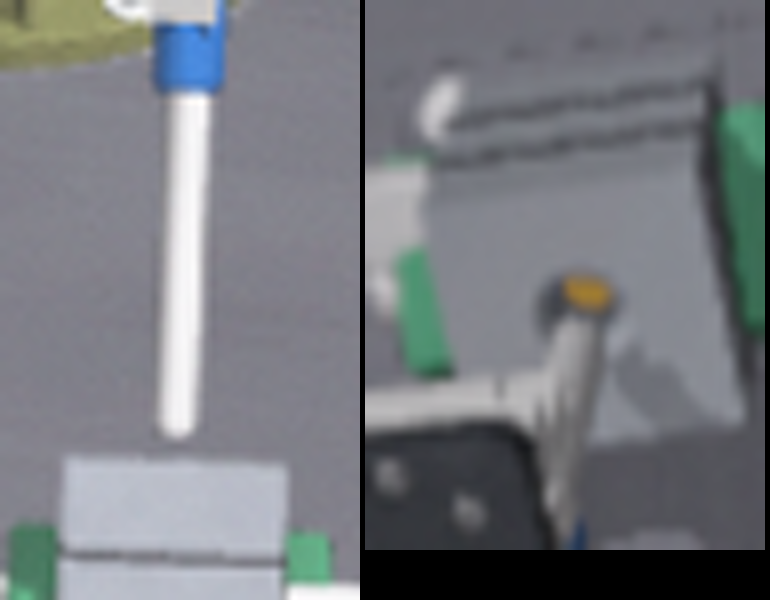

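The tip sits right above the mouth. In the left crop the tip is at x≈177 with the block centred at 175, and in the right crop the tip is at (580,327), on the lip of the hole. I'm inserting now.

Emit:
{"op": "servo_tool", "data": {"series": [[0,0,0.2,0,0,0],[0,0,0.4,0,0,0],[0,0,0.6,0,0,0],[0,0,0.8,0,0,0],[0,0,1.0,0,0,0],[0,0,1.2,0,0,0],[0,0,1.4,0,0,0],[0,0,1.6,0,0,0],[0,0,1.8,0,0,0],[0,0,2.0,0,0,0]]}}

```text
clock: 7.27
eef_pos: [571.4, 169.3, 239.6]
eef_rot: [2.582, 0.03, 1.708]
wrist_force: [0.7, -0.9, -1.0]
finger_gap: 19.1
```

```bash
python3 - <<'E'
from look import *
did([0,0,2.0,0,0,0])
look(7)
s=read_state();p,r=cmd();print("Ftool",r.inv().apply(s["wrist_force"]),s["moment"])
a=cv2.imread("pics/scene7.png");b=cv2.imread("pics/top7.png")
A=cv2.resize(a[165:240,320:365],None,fx=8,fy=8,interpolation=cv2.INTER_CUBIC)
B=cv2.resize(b[145:200,195:235],None,fx=10,fy=10,interpolation=cv2.INTER_CUBIC)
W=np.zeros((600,770,3),np.uint8);W[:600,:360]=A;W[:550,365:765]=B
cv2.imwrite("pics/z7.png",W)
E
```

```text
7.2667 p [571.371 169.333 239.644] err [ 0.143  0.065 -0.645] [-0.    -0.001 -0.   ] gap 19.13775146286947 F [ 0.72  -0.924 -1.004]
scene 170 [216.6   9.4]
scene 95 [207.2 143.8]
scene 0 [194.8 314.6]
top 170 [150.9 510.6]
top 95 [177.8 420.8]
top 0 [206.  327.4]
Ftool [0.766 0.234 1.247] [0.004 0.104 0.045]
```

View pics/z7.png

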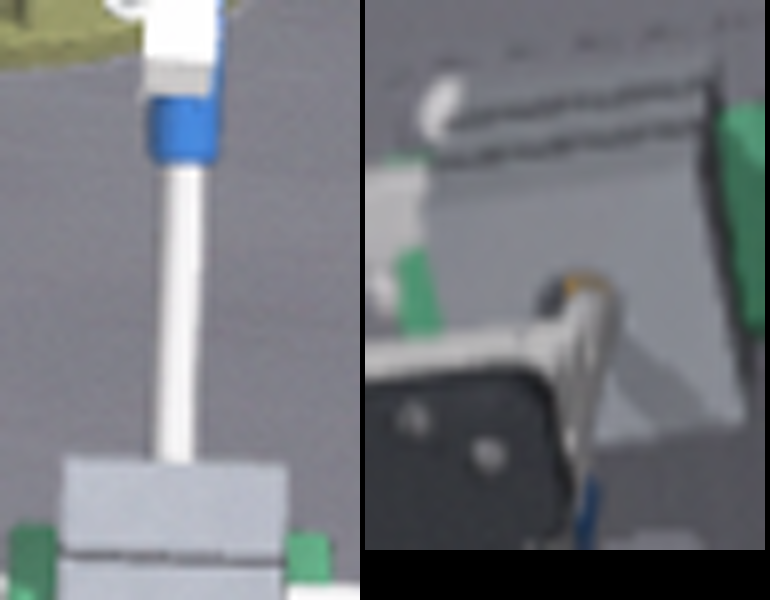

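Emit:
{"op": "servo_tool", "data": {"series": [[0.02,0,0.1,0,0,0],[0.04,0,0.2,0,0,0],[0.06,0,0.3,0,0,0],[0.07,0,0.4,0,0,0],[0.08,0,0.5,0,0,0],[0.09,0,0.6,0,0,0],[0.1,0,0.7,0,0,0],[0.1,0,0.8,0,0,0],[0.1,0,0.9,0,0,0],[0.1,0,1.0,0,0,0]]}}

```text
clock: 8.2
eef_pos: [576.4, 170.8, 231.8]
eef_rot: [2.582, 0.03, 1.708]
wrist_force: [-6.7, 0.2, 5.8]
finger_gap: 19.1
```

```bash
cat > st.py <<'E'
from mv import *
import sys
row=[float(x) for x in sys.argv[1].split(",")]; did(row)
s=read_state();p,r=cmd();q,rr,_=meas();print("clk",s["clock"],"Ftool",r.inv().apply(s["wrist_force"]),"M",r.inv().apply(s["moment"]),"err_tool",r.inv().apply(q-p),"gap",s["finger_gap"])
from tri import v
B=clevisR(v[6]);print("tip in bore (meas)",B.T@(q+rr.apply([5.7,1.65,112])-v[3:6]))
E
python3 st.py .1,0,1,0,0,0
```

```text
clk 8.2 Ftool [ 0.943 -2.552 -8.439] M [ 0.818 -0.018 -0.018] err_tool [0.094 0.017 0.013] gap 19.113533299845358
tip in bore (meas) [  0.11   -0.039 -22.044]
```

Contact with the pin: it slides at about 10 N. I'm continuing at roughly 14 mm/s.

Emit:
{"op": "servo_tool", "data": {"series": [[0.004,0,0.12,0,0,0],[0.008,0,0.24,0,0,0],[0.012,0,0.36,0,0,0],[0.016,0,0.48,0,0,0],[0.02,0,0.6,0,0,0],[0.024,0,0.72,0,0,0],[0.028,0,0.84,0,0,0],[0.032,0,0.96,0,0,0],[0.036,0,1.08,0,0,0],[0.04,0,1.2,0,0,0]]}}

```text
clock: 9.03
eef_pos: [582.6, 171.8, 221.6]
eef_rot: [2.582, 0.03, 1.708]
wrist_force: [-6.8, -0.3, 6.1]
finger_gap: 19.5
```

```bash
python3 st.py .04,0,1.2,0,0,0
```

```text
clk 9.0333 Ftool [ 0.407 -2.499 -8.774] M [ 0.816  0.025 -0.029] err_tool [ 0.134  0.003 -0.056] gap 19.485832442357154
tip in bore (meas) [  0.095  -0.    -33.983]
```

Emit:
{"op": "servo_tool", "data": {"series": [[0.005,0,0.15,0,0,0],[0.01,0,0.3,0,0,0],[0.015,0,0.45,0,0,0],[0.02,0,0.6,0,0,0],[0.025,0,0.75,0,0,0],[0.03,0,0.9,0,0,0],[0.036,0,1.05,0,0,0],[0.041,0,1.2,0,0,0],[0.046,0,1.35,0,0,0],[0.05,0,1.5,0,0,0]]}}

```text
clock: 9.87
eef_pos: [590.5, 173.1, 208.9]
eef_rot: [2.582, 0.03, 1.708]
wrist_force: [-6.8, -0.8, 6.5]
finger_gap: 19.4
```

Emit:
{"op": "servo_tool", "data": {"series": [[0.005,0,0.15,0,0,0],[0.01,0,0.3,0,0,0],[0.015,0,0.45,0,0,0],[0.02,0,0.6,0,0,0],[0.025,0,0.75,0,0,0],[0.03,0,0.9,0,0,0],[0.036,0,1.05,0,0,0],[0.041,0,1.2,0,0,0],[0.046,0,1.35,0,0,0],[0.05,0,1.5,0,0,0]]}}

```text
clock: 10.7
eef_pos: [598.4, 174.3, 196.2]
eef_rot: [2.582, 0.03, 1.708]
wrist_force: [-6.5, 0.2, 6.9]
finger_gap: 19.4
```

```bash
python3 st.py .1,0,3,0,0,0; python3 - <<'E'
from look import *
look(8)
a=cv2.imread("pics/scene8.png");b=cv2.imread("pics/top8.png")
A=cv2.resize(a[185:275,320:365],None,fx=6.6,fy=6.6,interpolation=cv2.INTER_CUBIC)
B=cv2.resize(b[145:200,195:235],None,fx=10,fy=10,interpolation=cv2.INTER_CUBIC)
W=np.zeros((600,770,3),np.uint8);W[:A.shape[0],:A.shape[1]]=A;W[:550,365:765]=B
cv2.imwrite("pics/z8.png",W)
E
```

```text
clk 10.7 Ftool [ 0.846 -1.726 -9.308] M [ 0.807  0.176 -0.033] err_tool [ 0.151  0.006 -0.023] gap 19.387504967249267
tip in bore (meas) [  0.096  -0.012 -64.032]
10.7 p [598.36  174.286 196.168] err [-0.028  0.149  0.018] [-0.001 -0.001 -0.   ] gap 19.387504967249267 F [-6.481  0.166  6.95 ]
scene 170 [214.7 101.7]
scene 95 [205.1 236.5]
scene 0 [192.4 407.2]
top 170 [163.2 447.7]
top 95 [187.6 368.1]
top 0 [213.5 284.5]
```

View pics/z8.png

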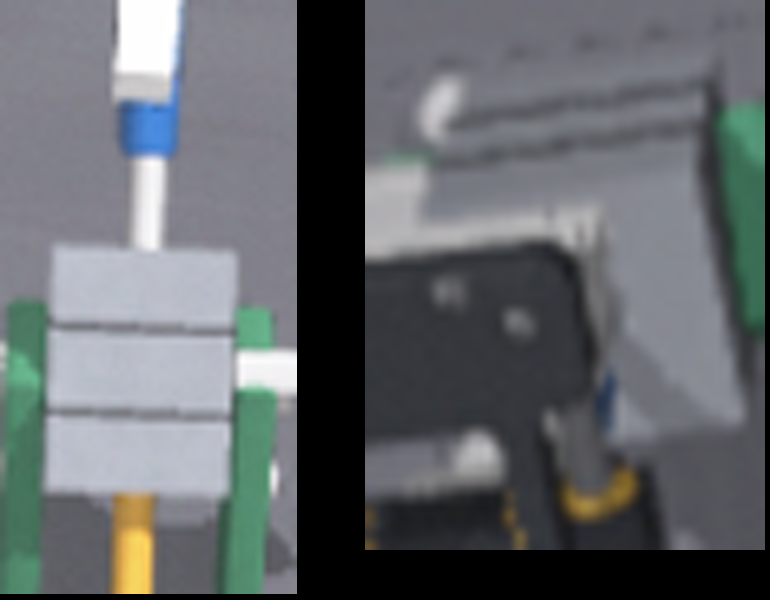

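The view shows the brass pin well out below the block and the punch straight in the bore. The stop is about 9 mm away, so I'm switching to small steps.

Emit:
{"op": "servo_tool", "data": {"series": [[0,0,0.05,0,0,0],[0.003,0,0.1,0,0,0],[0.005,0,0.15,0,0,0],[0.007,0,0.2,0,0,0],[0.008,0,0.25,0,0,0],[0.01,0,0.3,0,0,0],[0.012,0,0.35,0,0,0],[0.014,0,0.4,0,0,0],[0.015,0,0.45,0,0,0],[0.017,0,0.5,0,0,0]]}}

```text
clock: 11.63
eef_pos: [601.0, 174.7, 191.9]
eef_rot: [2.582, 0.03, 1.708]
wrist_force: [-6.4, -0.6, 6.4]
finger_gap: 19.0
```

```bash
python3 st.py .017,0,0.5,0,0,0
```

```text
clk 11.6333 Ftool [ 0.089 -2.068 -8.826] M [ 0.732  0.246 -0.027] err_tool [ 0.176 -0.004  0.015] gap 18.957685594531092
tip in bore (meas) [  0.089   0.015 -69.074]
```

Emit:
{"op": "servo_tool", "data": {"series": [[0,0,0.02,0,0,0],[0,0,0.04,0,0,0],[0.002,0,0.06,0,0,0],[0.003,0,0.08,0,0,0],[0.003,0,0.1,0,0,0],[0.004,0,0.12,0,0,0],[0.005,0,0.14,0,0,0],[0.006,0,0.16,0,0,0],[0.006,0,0.18,0,0,0],[0.007,0,0.2,0,0,0]]}}

```text
clock: 12.47
eef_pos: [602.0, 174.9, 190.2]
eef_rot: [2.582, 0.03, 1.708]
wrist_force: [-6.3, -0.0, 6.5]
finger_gap: 19.0
```

```bash
python3 st.py .007,0,0.2,0,0,0
```

```text
clk 12.4667 Ftool [ 0.665 -1.867 -8.803] M [ 0.749  0.259 -0.091] err_tool [ 0.18   0.02  -0.012] gap 19.03606661886257
tip in bore (meas) [  0.12    0.022 -71.049]
```

Emit:
{"op": "servo_tool", "data": {"series": [[0,0,0.01,0,0,0],[0,0,0.02,0,0,0],[0,0,0.03,0,0,0],[0,0,0.04,0,0,0],[0,0,0.05,0,0,0],[0.002,0,0.06,0,0,0],[0.002,0,0.07,0,0,0],[0.003,0,0.08,0,0,0],[0.003,0,0.09,0,0,0],[0.003,0,0.1,0,0,0]]}}

```text
clock: 13.3
eef_pos: [602.6, 174.9, 189.4]
eef_rot: [2.582, 0.03, 1.708]
wrist_force: [-7.4, 0.6, 6.7]
finger_gap: 19.3
```

```bash
python3 st.py .003,0,0.1,0,0,0
```

```text
clk 13.3 Ftool [ 1.374 -2.565 -9.502] M [ 0.686  0.191 -0.078] err_tool [ 0.159  0.025 -0.01 ] gap 19.30001739226729
tip in bore (meas) [  0.128  -0.003 -72.05 ]
```

Emit:
{"op": "servo_tool", "data": {"series": [[0,0,0.01,0,0,0],[0,0,0.02,0,0,0],[0,0,0.03,0,0,0],[0,0,0.04,0,0,0],[0,0,0.05,0,0,0],[0.002,0,0.05,0,0,0],[0.002,0,0.05,0,0,0],[0.002,0,0.05,0,0,0],[0.002,0,0.05,0,0,0],[0.002,0,0.05,0,0,0]]}}

```text
clock: 14.13
eef_pos: [602.8, 175.0, 189.3]
eef_rot: [2.582, 0.03, 1.708]
wrist_force: [-9.3, -0.2, 9.7]
finger_gap: 19.2
```

```bash
python3 st.py .002,0,0.05,0,0,0
```

```text
clk 14.1333 Ftool [  0.811  -2.676 -13.159] M [ 1.053  0.152 -0.06 ] err_tool [ 0.167  0.149 -0.326] gap 19.214524066952624
tip in bore (meas) [  0.269   0.017 -72.235]
```

Emit:
{"op": "servo_tool", "data": {"series": [[0,0,0.01,0,0,0],[0,0,0.02,0,0,0],[0,0,0.03,0,0,0],[0,0,0.04,0,0,0],[0,0,0.05,0,0,0],[0,0,0.06,0,0,0],[0,0,0.06,0,0,0],[0,0,0.06,0,0,0],[0,0,0.06,0,0,0],[0,0,0.06,0,0,0]]}}

```text
clock: 14.97
eef_pos: [603.0, 175.0, 189.2]
eef_rot: [2.582, 0.03, 1.708]
wrist_force: [-14.5, -1.8, 15.5]
finger_gap: 19.3
```

```bash
python3 st.py 0,0,0.06,0,0,0
```

```text
clk 14.9667 Ftool [ -0.285  -4.215 -20.905] M [1.576 0.133 0.001] err_tool [ 0.181  0.321 -0.734] gap 19.32576892756516
tip in bore (meas) [  0.467   0.023 -72.427]
```

Emit:
{"op": "servo_tool", "data": {"series": [[0,0,0.01,0,0,0],[0,0,0.02,0,0,0],[0,0,0.03,0,0,0],[0,0,0.03,0,0,0],[0,0,0.03,0,0,0],[0,0,0.03,0,0,0],[0,0,0.03,0,0,0],[0,0,0.03,0,0,0],[0,0,0.03,0,0,0],[0,0,0.03,0,0,0]]}}

```text
clock: 15.8
eef_pos: [603.1, 175.1, 189.2]
eef_rot: [2.581, 0.03, 1.708]
wrist_force: [-19.0, -2.3, 17.7]
finger_gap: 18.9
```

```bash
python3 st.py 0,0,0.03,0,0,0; python3 - <<'E'
from look import *
look(9)
a=cv2.imread("pics/scene9.png")
A=cv2.resize(a[185:275,300:390],None,fx=6.6,fy=6.6,interpolation=cv2.INTER_CUBIC)
cv2.imwrite("pics/z9.png",A)
from tri import v,cs
B=clevisR(v[6])
for q in(0,54,58): print(q,(proj(cs,v[3:6]-(80+q)*B[:,2],v[17:23])-[300,185]+.5)*6.6)
E
```

```text
clk 15.8 Ftool [ -0.169  -6.825 -25.165] M [ 1.78   0.147 -0.066] err_tool [ 0.186  0.42  -0.977] gap 18.89156070315171
tip in bore (meas) [  0.582   0.024 -72.484]
15.8 p [603.128 175.067 189.22 ] err [-0.19   0.192  1.045] [-0.001 -0.001 -0.   ] gap 18.89156070315171 F [-18.998  -2.267  17.715]
scene 170 [214.2 116.8]
scene 95 [204.6 251.7]
scene 0 [191.9 422.5]
top 170 [165.1 437.2]
top 95 [189.2 359.2]
top 0 [214.6 277. ]
0 [[267.786 485.811]]
54 [[261.066 645.748]]
58 [[260.558 657.562]]
```

View pics/z9.png

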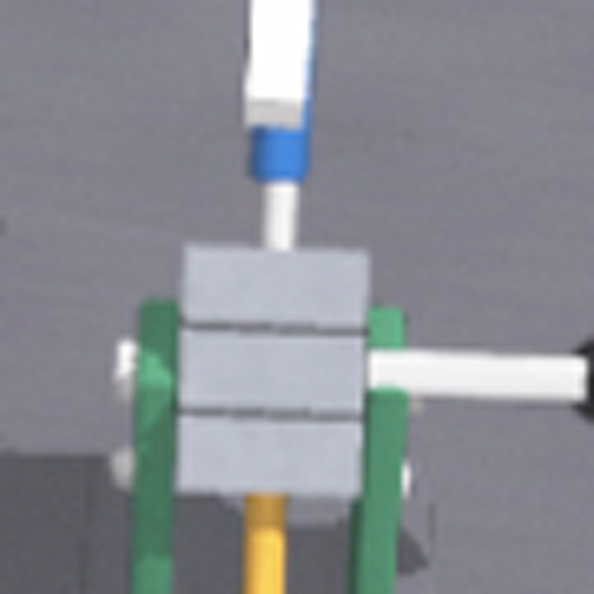

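About 26 N net, solid, with the tip at about 72.5 mm depth. I'm holding for one more call, then checking the pin's end in the picture.

Emit:
{"op": "servo_tool", "data": {"series": [[0,0,0,0,0,0],[0,0,0,0,0,0],[0,0,0,0,0,0],[0,0,0,0,0,0],[0,0,0,0,0,0],[0,0,0,0,0,0],[0,0,0,0,0,0],[0,0,0,0,0,0],[0,0,0,0,0,0],[0,0,0,0,0,0]]}}

```text
clock: 16.73
eef_pos: [603.1, 175.1, 189.2]
eef_rot: [2.581, 0.03, 1.708]
wrist_force: [-18.1, -2.3, 18.0]
finger_gap: 19.2
```

```bash
python3 st.py 0,0,0,0,0,0; python3 - <<'E'
import cv2
a=cv2.imread("pics/scene9.png")
cv2.imwrite("pics/z9b.png",cv2.resize(a[240:310,300:390],None,fx=6.6,fy=6.6,interpolation=cv2.INTER_CUBIC))
E
```

```text
clk 16.7333 Ftool [ -0.326  -5.915 -24.931] M [ 1.836  0.129 -0.072] err_tool [ 0.202  0.438 -0.978] gap 19.225486085000092
tip in bore (meas) [  0.606   0.046 -72.483]
```

View pics/z9b.png

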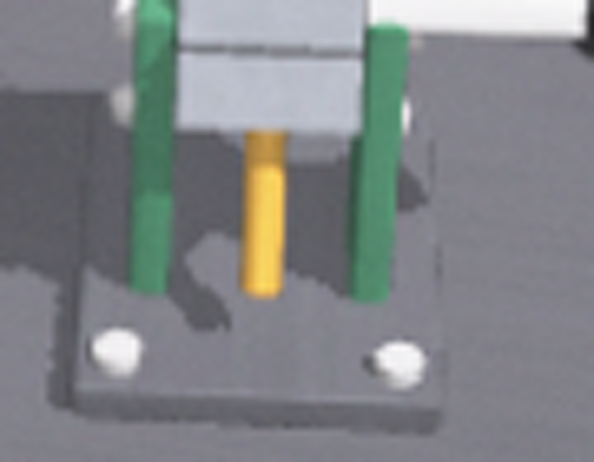

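The pin's end lies at the predicted row for 58 mm of travel (about 656 against 657.6), so it is at its stop. I'm drawing the punch out.

Emit:
{"op": "servo_tool", "data": {"series": [[-0.01,0,-0.3,0,0,0],[-0.03,0,-0.9,0,0,0],[-0.06,0,-1.8,0,0,0],[-0.1,0,-3.0,0,0,0],[-0.15,0,-4.3,0,0,0],[-0.19,0,-5.7,0,0,0],[-0.24,0,-7.1,0,0,0],[-0.29,0,-8.5,0,0,0],[-0.33,0,-9.8,0,0,0],[-0.38,0,-11.1,0,0,0]]}}

```text
clock: 17.57
eef_pos: [544.2, 165.7, 282.6]
eef_rot: [2.583, 0.03, 1.708]
wrist_force: [-0.1, 0.7, -1.6]
finger_gap: 19.2
```

```bash
python3 st.py -.38,0,-11.1,0,0,0; python3 - <<'E'
from mv import *
C=np.load("graspcmd.npy"); g=C[:3,3]; r=R.from_matrix(C[:3,:3]); z=C[:3,2]
print(g,z); rows(g-z*175,r,[1]); p,rr=cmd();print(p)
E
```

```text
clk 17.5667 Ftool [ 0.731 -0.803  1.344] M [ 0.31  -0.063 -0.007] err_tool [ 0.012 -0.686 -0.682] gap 19.18134308317352
tip in bore (meas) [-0.715 -0.171 38.289]
[ 483.375 -275.014  123.927] [-0.009 -0.033 -0.999]
rel [-42.313  -9.867  -6.667   0.568  -0.081   0.269]
[ [-42.31,-9.87,-6.67,0.568,-0.081,0.269] ]
[545.161 165.79  282.359]
```

Emit:
{"op": "servo_tool", "data": {"series": [[-1,-0.25,-0.2,0.013,-0.002,0.006],[-3,-0.7,-0.5,0.04,-0.006,0.02],[-6,-1.4,-1.0,0.08,-0.012,0.04],[-9.5,-2.2,-1.5,0.13,-0.018,0.06],[-13,-3.0,-2.0,0.175,-0.025,0.083],[-16.5,-3.9,-2.6,0.222,-0.032,0.105],[-20,-4.7,-3.2,0.27,-0.038,0.127],[-23.5,-5.5,-3.7,0.316,-0.045,0.15],[-27,-6.3,-4.2,0.363,-0.052,0.172],[-30,-7.0,-4.7,0.403,-0.057,0.19]]}}

```text
clock: 18.4
eef_pos: [501.5, -145.1, 293.4]
eef_rot: [2.985, 0.016, 1.509]
wrist_force: [0.7, -0.1, -1.3]
finger_gap: 19.0
```

```bash
python3 st.py -30,-7.0,-4.7,0.403,-0.057,0.19; python3 - <<'E'
from mv import *
C=np.load("graspcmd.npy"); g=C[:3,3]; r=R.from_matrix(C[:3,:3])
rows(g+[0,0,140],r,[.25,.5,.7,.85,.95,1]); print(read_state()["eef_pos"])
E
```

```text
clk 18.4 Ftool [-0.017  0.495  1.385] M [ 0.042  0.027 -0.071] err_tool [-2.492 -0.995  0.289] gap 19.039985857235
tip in bore (meas) [-115.22  -302.612  103.456]
rel [-13.275  -1.613   2.976   0.165  -0.024   0.079]
[ [-3.32,-0.40,0.74,0.041,-0.006,0.020],[-6.64,-0.81,1.49,0.082,-0.012,0.040],[-9.29,-1.13,2.08,0.115,-0.017,0.056],[-11.28,-1.37,2.53,0.140,-0.020,0.067],[-12.61,-1.53,2.83,0.157,-0.023,0.075],[-13.27,-1.61,2.98,0.165,-0.024,0.079] ]
[ 501.458 -145.131  293.379]
```

Emit:
{"op": "servo_tool", "data": {"series": [[-3.3,-0.4,0.0,0.041,-0.006,0.02],[-6.6,-0.8,0.5,0.082,-0.012,0.04],[-9.3,-1.1,1.2,0.115,-0.017,0.056],[-11.3,-1.35,1.9,0.14,-0.02,0.067],[-12.6,-1.53,2.5,0.157,-0.023,0.075],[-13.27,-1.61,2.98,0.165,-0.024,0.079],[-13.27,-1.61,2.98,0.165,-0.024,0.079],[-13.27,-1.61,2.98,0.165,-0.024,0.079],[-13.27,-1.61,2.98,0.165,-0.024,0.079],[-13.27,-1.61,2.98,0.165,-0.024,0.079]]}}

```text
clock: 19.23
eef_pos: [483.7, -274.1, 264.5]
eef_rot: [-3.139, 0.035, 1.432]
wrist_force: [0.4, -0.5, -1.9]
finger_gap: 19.1
```

```bash
python3 st.py -13.27,-1.61,2.98,0.165,-0.024,0.079; python3 - <<'E'
from mv import *
C=np.load("graspcmd.npy"); g=C[:3,3]; r=R.from_matrix(C[:3,:3])
rows(g+[0,0,72],r,[1])
E
```

```text
clk 19.2333 Ftool [-0.363  0.499  1.909] M [-0.056 -0.009  0.012] err_tool [ 0.92   0.135 -0.632] gap 19.097682292735115
tip in bore (meas) [-178.149 -425.673  106.737]
rel [ 0.222  0.025  6.793 -0.    -0.     0.   ]
[ [0.22,0.03,6.79,-0.000,-0.000,0.000] ]
```

Next I lower to tip z ≈ 82, which is 12 mm above the hole mouth, and look.

Emit:
{"op": "servo_tool", "data": {"series": [[0.02,0,0.6,0,0,0],[0.05,0,1.6,0,0,0],[0.09,0.01,2.8,0,0,0],[0.13,0.01,4.0,0,0,0],[0.17,0.02,5.2,0,0,0],[0.2,0.02,6.1,0,0,0],[0.22,0.03,6.6,0,0,0],[0.22,0.03,6.79,0,0,0],[0.22,0.03,6.79,0,0,0],[0.22,0.03,6.79,0,0,0]]}}

```text
clock: 20.07
eef_pos: [483.6, -275.1, 196.3]
eef_rot: [-3.138, 0.035, 1.43]
wrist_force: [0.5, -0.4, -1.8]
finger_gap: 19.4
```

```bash
python3 st.py 0.22,0.03,6.79,0,0,0; python3 - <<'E'
from look import *
look(10,(140,130,90,105),(350,200,100,75))
from tri import v
A=Rz(v[2]);h=A@[0,-45,0]+[v[0],v[1],70];print(h)
for nm,o,f,d in(("scene",(140,130),560/90,v[17:23]),("top",(350,200),5.6,v[11:17])):
    k=pickle.load(open(f"{nm}10.pkl","rb"));print((proj(k,[h,h+[0,0,12]],d)-o+.5)*f-.5)
E
```

```text
clk 20.0667 Ftool [-0.27   0.555  1.856] M [-0.129  0.02   0.003] err_tool [-0.073  0.181 -0.313] gap 19.40662516333806
tip in bore (meas) [-214.583 -426.703   49.056]
20.0667 p [ 483.588 -275.131  196.269] err [ 0.172 -0.087  0.314] [-0.001 -0.001 -0.   ] gap 19.40662516333806 F [ 0.496 -0.405 -1.849]
scene 170 [223.4  59.9]
scene 95 [239.7 221.4]
scene 0 [259.8 413.8]
top 170 [514.5 260.7]
top 95 [441.5 258.4]
top 0 [366. 256.]
[ 483.232 -273.482   70.   ]
[[274.126 440.662]
 [270.926 417.049]]
[[343.551 254.005]
 [352.774 254.497]]
```

View pics/scene10z.png

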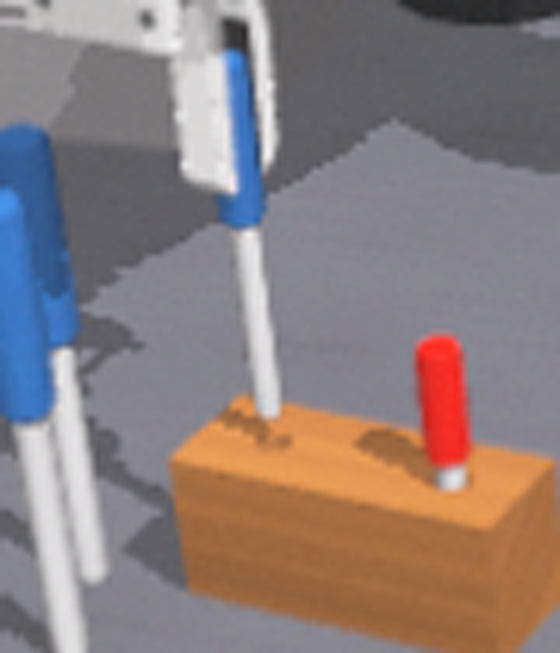

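View pics/top10z.png

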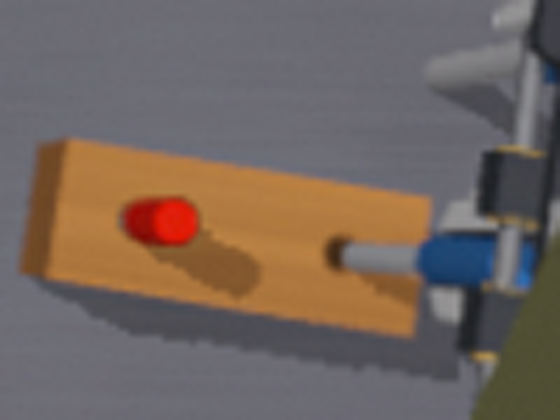

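The tip sits over the hole (scene crop tip (269,415), expected (271,417); top crop about (350,257), expected (353,254)). I'm lowering halfway and checking the force.

```bash
python3 - <<'E'
from mv import *
C=np.load("graspcmd.npy"); g=C[:3,3]; r=R.from_matrix(C[:3,:3])
rows(g+[0,0,35],r,[1]);rows(g+[0,0,1],r,[1])
E
```

```text
rel [ 0.126  0.011  3.701 -0.    -0.     0.   ]
[ [0.13,0.01,3.70,-0.000,-0.000,0.000] ]
rel [ 0.24   0.025  7.099 -0.    -0.     0.   ]
[ [0.24,0.03,7.10,-0.000,-0.000,0.000] ]
```

Emit:
{"op": "servo_tool", "data": {"series": [[0.01,0,0.3,0,0,0],[0.02,0,0.6,0,0,0],[0.03,0,1.0,0,0,0],[0.05,0,1.4,0,0,0],[0.06,0,1.8,0,0,0],[0.08,0,2.2,0,0,0],[0.09,0,2.6,0,0,0],[0.1,0.01,3.0,0,0,0],[0.12,0.01,3.4,0,0,0],[0.13,0.01,3.7,0,0,0]]}}

```text
clock: 21.0
eef_pos: [483.3, -275.0, 158.2]
eef_rot: [-3.138, 0.034, 1.43]
wrist_force: [0.5, -0.3, -0.8]
finger_gap: 19.5
```

```bash
python3 st.py 0.13,0.01,3.7,0,0,0
```

```text
clk 21.0 Ftool [-0.23   0.545  0.781] M [-0.05  -0.004  0.015] err_tool [ 0.015 -0.059  0.682] gap 19.460058842435785
tip in bore (meas) [-235.016 -426.43    16.992]
```

Emit:
{"op": "servo_tool", "data": {"series": [[0.01,0,0.4,0,0,0],[0.03,0,0.8,0,0,0],[0.04,0,1.2,0,0,0],[0.05,0,1.6,0,0,0],[0.07,0,2.0,0,0,0],[0.08,0.01,2.4,0,0,0],[0.09,0.01,2.7,0,0,0],[0.1,0.01,3.0,0,0,0],[0.11,0.01,3.2,0,0,0],[0.11,0.01,3.3,0,0,0]]}}

```text
clock: 21.83
eef_pos: [483.3, -275.0, 125.5]
eef_rot: [-3.138, 0.034, 1.43]
wrist_force: [-0.3, -0.5, -1.6]
finger_gap: 19.5
```

```bash
python3 st.py 0.11,0.01,3.3,0,0,0
```

```text
clk 21.8333 Ftool [-0.519 -0.168  1.641] M [-0.064  0.026  0.049] err_tool [-0.022 -0.024  0.443] gap 19.471454758809717
tip in bore (meas) [-252.393 -426.466  -10.801]
```

Emit:
{"op": "servo_tool", "data": {"series": [[0,0,0.02,0,0,0],[0,0,0.04,0,0,0],[0,0,0.06,0,0,0],[0,0,0.08,0,0,0],[0,0,0.1,0,0,0],[0,0,0.12,0,0,0],[0,0,0.14,0,0,0],[0,0,0.16,0,0,0],[0,0,0.18,0,0,0],[0,0,0.18,0,0,0]]}}

```text
clock: 22.67
eef_pos: [483.3, -275.1, 123.9]
eef_rot: [-3.138, 0.034, 1.43]
wrist_force: [-1.0, -0.0, -0.6]
finger_gap: 19.1
```

```bash
python3 st.py 0,0,0.18,0,0,0
```

```text
clk 22.6667 Ftool [-0.13  -1.014  0.6  ] M [-0.062  0.05  -0.014] err_tool [-0.066  0.019  0.183] gap 19.10500266505544
tip in bore (meas) [-253.187 -426.583  -12.118]
```

The punch is at the original grasp height and the weight is coming off the wrist, so I'm releasing.

Emit:
{"op": "servo_tool", "data": {"series": [[0,0,0,0,0,0],[0,0,0,0,0,0],[0,0,0,0,0,0],[0,0,0,0,0,0],[0,0,0,0,0,0],[0,0,0,0,0,0],[0,0,0,0,0,0],[0,0,0,0,0,0],[0,0,0,0,0,0],[0,0,0,0,0,0]], "gripper": 6.5}}

```text
clock: 23.5
eef_pos: [483.3, -275.1, 124.0]
eef_rot: [-3.138, 0.034, 1.43]
wrist_force: [0.2, 0.2, -0.8]
finger_gap: 64.8
```

Emit:
{"op": "servo_tool", "data": {"series": [[0,0,-0.3,0,0,0],[0,0,-0.9,0,0,0],[0,0,-1.9,0,0,0],[0,0,-3.2,0,0,0],[0,0,-4.8,0,0,0],[0,0,-6.6,0,0,0],[0,0,-8.6,0,0,0],[0,0,-10.6,0,0,0],[0,0,-12.5,0,0,0],[0,0,-14,0,0,0]]}}

```text
clock: 24.33
eef_pos: [484.7, -270.4, 266.7]
eef_rot: [-3.14, 0.035, 1.43]
wrist_force: [-1.1, 0.1, 0.1]
finger_gap: 64.8
```

Emit:
{"op": "servo_tool", "data": {"series": [[-0.5,1,0,0,0,0],[-1,-2,0,0,0,0],[-2,-5,0,0,0,0],[-2,-8,0,0,0,0],[-2,-11,0,0,0,0],[-2,-14,0,0,0,0],[-2,-15,0,0,0,0],[-2,-15,0,0,0,0],[-2,-15,0,0,0,0],[-2,-15,0,0,0,0]]}}

```text
clock: 25.17
eef_pos: [334.1, -269.4, 265.5]
eef_rot: [-3.138, 0.035, 1.431]
wrist_force: [0.4, -0.5, 0.4]
finger_gap: 65.0
```

```bash
python3 - <<'E'
from look import *
did([0,0,-14,0,0,0]);did([-2,-15,0,0,0,0])
look(11,(140,120,100,120),(350,200,100,75))
a=cv2.imread("pics/scene11.png");b=cv2.imread("pics/top11.png")
W=np.zeros((600,800,3),np.uint8)
W[:480,:400]=cv2.resize(a[120:240,140:240],(400,480));W[:300,400:]=cv2.resize(b[200:275,350:450],(400,300));W[300:600,400:800]=cv2.resize(a[230:305,300:400],(400,300))
cv2.imwrite("pics/z11.png",W)
from tri import v
k=pickle.load(open("top11.pkl","rb"));h=Rz(v[2])@[0,-45,0]+[v[0],v[1],0]
print("top: expected upright handle top",((proj(k,h+[0,0,180],v[11:17])-[350,200])*4+[400,0]))
k=pickle.load(open("scene11.pkl","rb"));print("scene",((proj(k,[h+[0,0,180],h+[0,0,105]],v[17:23])-[140,120])*4))
E
```

```text
25.1667 p [ 334.131 -269.402  265.488] err [ 0.895 -0.148  0.156] [-0.001 -0.001 -0.   ] gap 64.96790593172872 F [ 0.428 -0.533  0.446]
scene 170 [ 325.3 -142.7]
scene 95 [335.3  -0.3]
scene 0 [347.8 170.7]
top 170 [579.9 745.9]
top 95 [494.1 695.6]
top 0 [406.7 644.3]
top: expected upright handle top [[711.244 183.366]]
scene [[155.287 177.52 ]
 [168.515 276.966]]
```

View pics/z11.png

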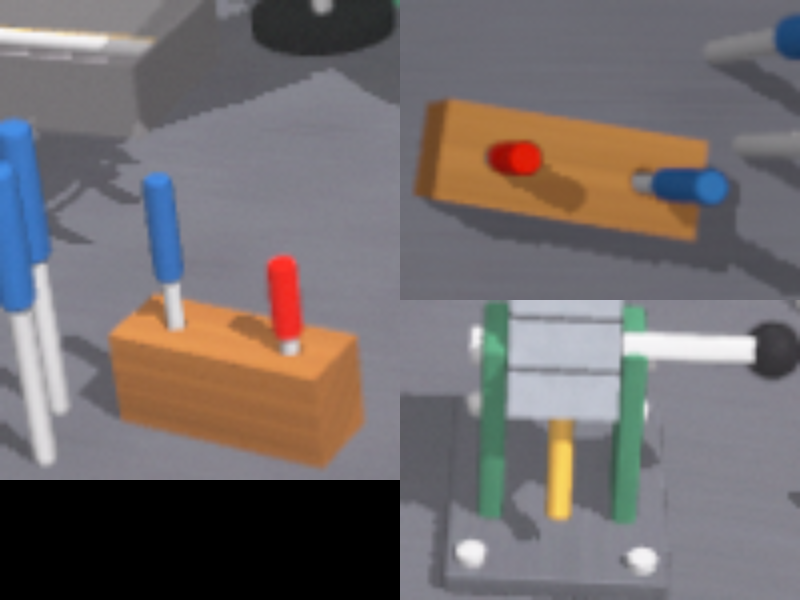

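The punch stands upright in its hole: handle top at (158,180) in the left view against (155,178) predicted for fully seated. The red setter is untouched, the pin is still out (lower right), and the gripper is clear. I'm handing in.

```bash
python3 - <<'E'
from cell import *
print(sign_off()); print(read_state()["clock"])
E
```

```text
the job is handed in; nothing more can be done
None
the job is handed in; nothing more can be done
```

The pin is pressed out to its stop and the punch is back in its own rack hole; I handed the job in at about 25 s. No verdict was reported, so these results rest on my own measurements.

- **Pressing:** I took the smallest blue punch (the one in the rack) and slid the pin at about 9–10 N. It came up solid at about 72.5 mm tip depth against the 73 mm expected. I then leaned on it with about 26 N net for more than 0.8 s. The highest force I read was about 26 N, though forces were only read at the end of each move.
- **Last checks:** After the return, the picture shows the pin still out. At the stop, its end matched the predicted position for 58 mm of travel to within about 1 mm. The punch stands upright and fully down, within about 1 pixel of the predicted seated position. The setter looks undisturbed and the gripper is clear. The mallet, gear and oil can were never approached, but I did not re-measure them at the end.
- **Disagreement:** My first camera fit gave the standing punch about 1.8° of lean. In the gripper it turned out to be about 0.034 rad off the tool axis, so it had stood nearly vertical. I measured that offset again and corrected for it before inserting. I also refitted the clevis by about 1.5 mm after an overlay on the picture disagreed with the first fit.

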